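Hook the former out of the bark tube

TASK

Take the pull hook from its rack, catch the wire loop of the former that sits deep in one of the two leaning bark tubes, and draw the former out; touch the former with nothing but the hook. Stand it gently upright inside the drying tray, in the empty half away from the robot, and unhook it. Then hang the hook back in its rack as it was, and leave everything else on the bench where it is.

Things in the scene. Friction and masses are not known exactly. Their poses are not given: they have to be found in the camera images.
- hook: Pull hook hanging in the rack, 120 g. Origin: centre of the underside of its square steel collar, z up. Collar 34 x 34 mm, z 0 to 6 mm; above it a square wooden handle 22 x 22 mm, z 6 to 58 mm (grip here). Below, a straight shank of 5 mm wire down to z = -100 mm, where the foot turns off to +x (see point hook_foot). In the rack its x (the foot) points along the rack's y.
- hook_foot (a point): Middle of the hook's foot, on its centreline (hook x = 8, z = -100 mm): the loop hangs here. The foot, 5 mm wire, runs along hook x from the shank at x = 0 to x = 16 mm and ends in a tip turned up along +z, its rounded top at z = -87.5 mm. So the gap between shank and tip is 11 mm wide and 10 mm deep.
- rack: Hook rack, fixed. Origin: centre under its base, z up. Fork plate, top at z = 130 mm, 6 mm thick; slot 16 mm wide along x, centred on y = 0, open to -x (robot side), from x = -28 to 28 mm. Shank stands at x = y = 0, collar rests on the two prongs. The foot lies under a prong: the hook goes out and in along x, not straight up. Post behind at x = 39 mm; nothing above 130 mm.
- tube_a: Bark tube holding the former with the loop: 76 mm outside, 64 mm bore, fixed in a wooden cradle, the left or the right one of two. Origin: centre of its closed lower end; z along its axis to the open mouth at z = 142 mm; inner floor z = 6 mm. The axis leans 32 degrees from vertical, mouth to the robot's right and towards it (to the tube's -x in plan, within the tube's x-z plane; its y is level).
- tube_b: The other bark tube, same size, cradle and axes; a plain former without a loop is stuck in it. Leave alone. Each cradle has a base board 170 x 96 mm; the tubes' upper rims, about 173 mm above the bench, are the highest things near them.
- former: Wooden cylinder, 56 mm across, 60 mm long, with a rigid wire loop on top; 100 to 210 g. Origin: centre of its flat underside, z along its axis to the loop. Loose in the bore (4 mm play all round), it rests on the tube's floor and lower wall, axes parallel to the tube's; the loop's top is about 45 mm below the mouth. Drawn out, it swings free on the hook.
- loop (a point): Underside of the top of the former's wire loop, the point that hangs on the hook's foot (former x = y = 0, z = 86 mm). The loop is an arch in the former's x-z plane, open along y, of 5 mm wire: two legs 28 mm apart inside (x = +-14 mm), straight from z = 60 to 72 mm, then a half-circle; outside top at z = 91 mm.
- tray: Drying tray of plywood, fixed, 200 x 130 mm, walls 6 mm thick and 22 mm high, floor 6 mm thick. Origin: centre of its underside, x along its length away from the robot. Its half towards +x is empty: the former is to stand there (around x = 45 mm, y = 0). A plain former 45 mm high stands in the other half, around x = -50 mm.
- plain_former: Wooden cylinder 56 mm across, 45 mm high, without a loop, standing in the near half of the tray. Leave alone.
- jar: Glass jar with a red lid, 68 mm across, 110 mm high, behind the tubes. Leave alone.
- bark_ring: Short bark ring, 72 mm across, 35 mm high, on the bench behind the tubes. Leave alone.
- spatula: Spatula lying on the bench behind the tubes. Leave alone.
- glue_bowl: White bowl, 100 mm across, 45 mm high, far left on the bench. Leave alone.
- sanding_block: Cork block 90 x 50 x 30 mm lying on the bench far right. Leave alone.
- brush: Brush, under 35 mm high, lying across the bench in front of the tubes, about 0.43 m ahead of the robot; between tubes and robot there is nothing else. Leave alone.
Things that resemble listed ones, but are neither listed nor needed, are in the scene too. What is shaped like the rack but purple or turquoise is not meant.

How it is judged:
By the outcome, as a careful person would: the job done as asked, in the order asked, and still so for the second after the job is handed in, with the robot touching nothing.
It also fails if it takes over 72 s, if anything falls off the work surface, if the arm or the gripper's body presses on something with over 40 N, if the wrist force passes 120 N, or if a joint passes its speed limit or range.

ROBOT

A 7-joint arm with a two-finger parallel gripper is mounted at the origin on the work surface. World frame = base frame: x ahead of the robot, y to its left, z up, the work surface at z = 0. Lengths are in m, angles in rad, forces in N, time in s.
With the tool pointing down it reaches from about 0.425 to 0.925 m from the base axis. Payload 6.8 kg.
Tool frame: the origin (TCP) lies midway between the tips of the shut fingers; the grasp point (between the pads) lies 19 mm behind it; y points along the fingers, z is the direction in which the jaws open and shut, and the axes are right-handed (so a half turn about y gives the same grasp; the last joint's range is limited). The gripper opens to 85 mm and grips with 20 to 120 N. Pads are 22 mm wide; open, the fingers measure 114 mm over their backs; the gripper's body (76 mm by 85 mm) begins 54 mm behind the grasp point. The pads swing forward as they close: fully open they stand 13 mm farther back than shut.
Start: joints at [1.115, 0.477, 0.022, 1.555, -0.011, 1.109, -0.083], TCP at [0.23, -0.635, 0.231] pointing down, gripper open.
Joint ranges: [-2.96, 2.96], [-0.34, 2.1], [-1.41, 1.46], [0.24, 2.44], [-1.37, 4.51], [0.17, 1.92], [-2.96, 2.96]. Speed limits (rad/s): [2.39, 2.39, 3.14, 3.14, 3.14, 3.14, 3.14].

INTERFACE

Orientations are given as a rotation vector (axis times angle).
In Python, from bench import r gives the robot as it stands.
- The arm moves only by the tool send_rows, never from a script. Its argument "rows" is text: rows parted by semicolons, each of 6 numbers parted by spaces: the shift along the world's x, y, z in m, then the turn, a rotation vector about the world's x, y, z in rad. A call has 1 to 20 rows; each row shifts and turns the commanded pose from where the row before left it; what a row does not reach is not made up. A row lasts 1/10 s, in which the tool goes at most 50 mm and 8.59 degrees, less where a joint would pass 70% of its speed; a pose out of reach is approached as far as the arm can. A call is refused whole if a number of a shift passes 0.05 or a number of a turn 0.15, either way. A call with a gripper value outside its range is refused whole. "grip" is the finger opening in m, from 0 to 0.0854, set as the call begins (left out, the last holds). The fingers move at their own pace and stop on an object; "grip_force" is the grip in N (left out, the last holds). Time passes only in rows, so rows that do not move let the fingers close. It gives the time, the measured TCP pose, the force and the opening at its end, in the units of the state.
- r.get_obs(): the state, without advancing time (a new reading comes with each control period).
- r.grab_frame(name): name is "scene" or "top" or "wrist"; returns a dict with "pixels" (384x512x3 uint8, red, green, blue), "intrinsics" (3x3 intrinsics, pixels), "position" and "orientation" of the camera in the world. Camera axes: x right, y up, looking along -z (the intrinsics and any distortion apply to the point x, -y, -z); pixel columns grow to the right and rows downward; lengths in m; the calibration is good to about 2 mm. A picture is of the moment at which its call begins. There is no depth.
- r.hand_in(): hands the job in, once; it reports no verdict.
The state is a dict: "clock": time; "joints": joint angles; "qvel": joint speeds; "tau": joint torques, N m; "tcp_pos": TCP position; "orientation": TCP orientation; "contact_force": force on the tool from outside, world axes, zero at the start; "moment": the same for the moment, N m; "grip_width": finger opening in m.
Only numpy, scipy, OpenCV 4.12 (cv2) and the standard library are available. Lean on these libraries where they do the work, as an engineer would, in place of code of your own. Each camera call takes 0.05 s, during which the arm holds its last target.

## Working session

There is one attempt and no reset: what is moved stays moved. The work goes in short steps, Python scripts to look and compute and a tool call to move; the robot and the scene stay as the last step left them, time stands still between calls to the robot, and variables do not carry over. Pictures are saved under pics/ and viewed, and the job is handed in when it is done.

Besides the shell and the picture viewer there is one more tool, called as name(argument=value, ...) on one line, values as JSON. send_rows: Moves the arm, as the interface text tells. Its arguments: {"type":"object","properties":{"rows":{"type":"string"},"grip":{"type":"number"},"grip_force":{"type":"number"}},"required":["rows"]}

```bash
ls; mkdir -p pics; cat > h.py <<'E'
import numpy as np, cv2
from scipy.spatial.transform import Rotation as R
from bench import r
def rot(o):
    o=np.array(o,float)
    if o.shape==(3,3): return o
    return R.from_rotvec(o).as_matrix() if o.size==3 else R.from_quat(o).as_matrix()
def grab(name,fn):
    f=r.grab_frame(name); cv2.imwrite(f'pics/{fn}.png',cv2.cvtColor(f['pixels'],cv2.COLOR_RGB2BGR))
    np.savez(f'pics/{fn}.npz',**{k:np.array(v) for k,v in f.items()}); return f
def load(fn): return dict(np.load(f'pics/{fn}.npz'))
def proj(f,P):
    P=np.atleast_2d(P); c=(P-f['position'])@rot(f['orientation']); q=np.c_[c[:,0],-c[:,1],-c[:,2]]@np.array(f['intrinsics']).T
    return q[:,:2]/q[:,2:]
def ray(f,u,v):
    d=np.linalg.inv(f['intrinsics'])@[u,v,1]; d=rot(f['orientation'])@[d[0],-d[1],-d[2]]; return np.array(f['position']),d/np.linalg.norm(d)
def onz(f,u,v,z):
    p,d=ray(f,u,v); return p+d*(z-p[2])/d[2]
def tri(*obs):
    A=np.zeros((3,3));b=np.zeros(3)
    for f,u,v in obs:
        p,d=ray(f,u,v);M=np.eye(3)-np.outer(d,d);A+=M;b+=M@p
    x=np.linalg.solve(A,b); return x
def crop(fn,x0,y0,x1,y1,s,out):
    im=cv2.imread(f'pics/{fn}.png')[y0:y1,x0:x1]; cv2.imwrite(f'pics/{out}.png',cv2.resize(im,None,fx=s,fy=s,interpolation=cv2.INTER_CUBIC))
E
python3 - <<'E'
from h import *
for n in ['scene','top','wrist']:
    f=grab(n,n+'0'); print(n,{k:(v.shape if k=='pixels' else v) for k,v in f.items()})
print(r.get_obs())
E
```

```text
pics
scene {'pixels': (384, 512, 3), 'intrinsics': array([[430.9763749 ,   0.        , 257.00485121],
       [  0.        , 430.9763749 , 194.68518906],
       [  0.        ,   0.        ,   1.        ]]), 'position': array([1.25333652, 0.59848365, 0.8026235 ]), 'orientation': array([0.50212943, 1.0134548 , 2.06434236])}
top {'pixels': (384, 512, 3), 'intrinsics': array([[358.43346914,   0.        , 257.94392057],
       [  0.        , 358.43346914, 192.66364793],
       [  0.        ,   0.        ,   1.        ]]), 'position': array([0.37372609, 0.02809362, 1.14358858]), 'orientation': array([ 0.10984043, -0.11275895, -1.57729449])}
wrist {'pixels': (384, 512, 3), 'intrinsics': array([[266.88550444,   0.        , 262.02183214],
       [  0.        , 266.88550444, 190.03916839],
       [  0.        ,   0.        ,   1.        ]]), 'position': array([ 0.2955744 , -0.61067691,  0.37382995]), 'orientation': array([-0.24252823,  0.17062769, -1.21295173])}
{'clock': 0.15, 'joints': array([ 1.11490803,  0.47761571,  0.02233071,  1.55619094, -0.01148831,
        1.10930647, -0.08307622]), 'qvel': array([ 0.00086972, -0.0033516 ,  0.00134652, -0.00352416, -0.00113668,
        0.00018186, -0.00027848]), 'tau': array([ 2.75278748e-03, -5.96922863e+01,  1.60971679e+00, -2.81487197e+01,
        1.24302437e-02,  6.57777229e-03,  5.53169798e-06]), 'tcp_pos': array([ 0.22990288, -0.63416793,  0.23055918]), 'orientation': array([-0.35745505,  2.03386503, -2.03107797]), 'contact_force': array([-0.42993352, -0.23012532, -1.05917696]), 'moment': array([-0.01074714,  0.00598528, -0.01448448]), 'grip_width': 0.08608767853511211}
```

View pics/scene0.png

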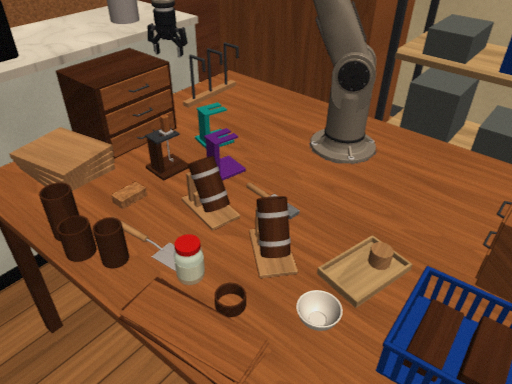

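View pics/top0.png

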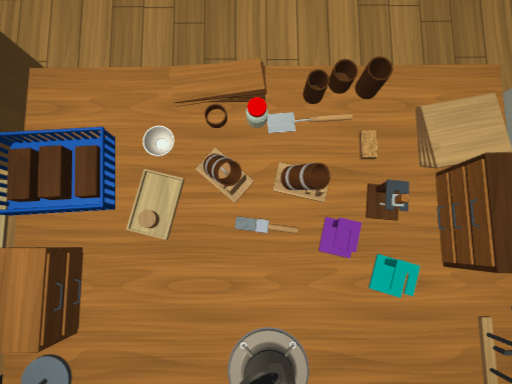

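View pics/wrist0.png

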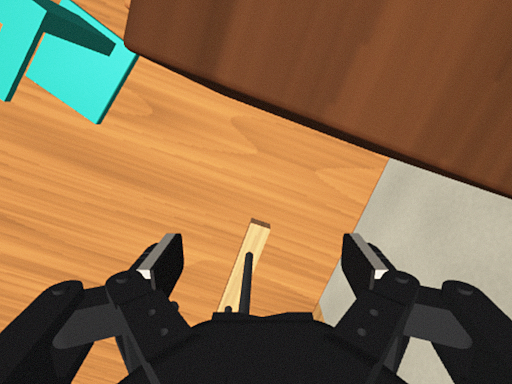

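The scene and top views show the rack as brown and grey, with the hook, near top pixel (388,200). The two tubes are at (222,172) and (305,178), and the tray is at (155,203).

```bash
python3 - <<'E'
from h import *
crop('top0',345,155,445,230,8,'rk_t')
crop('scene0',130,90,250,180,6.6,'rk_s')
crop('top0',190,135,340,215,5.3,'tb_t')
crop('scene0',170,145,310,285,4.2,'tb_s')
crop('top0',110,160,200,250,6.5,'tr_t')
crop('scene0',310,230,420,305,7,'tr_s')
E
```

```text
(no output)
```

View pics/rk_t.png

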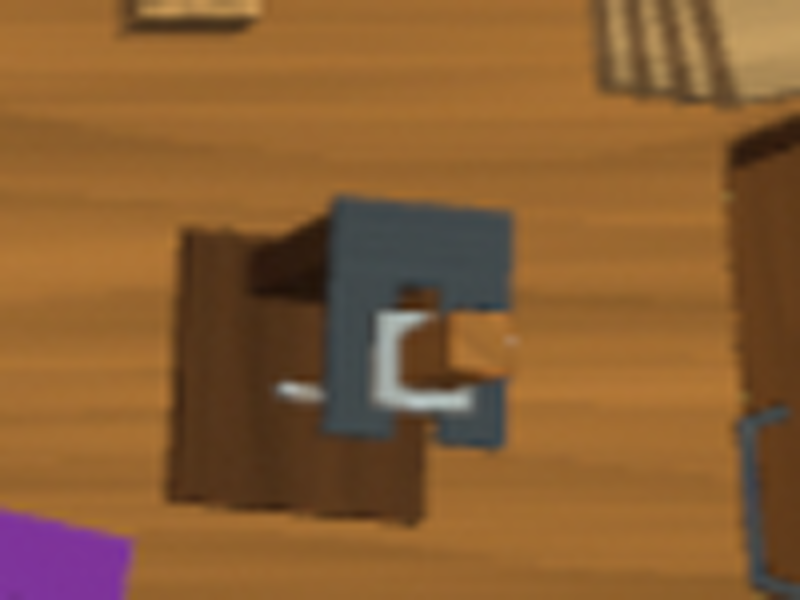

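View pics/rk_s.png

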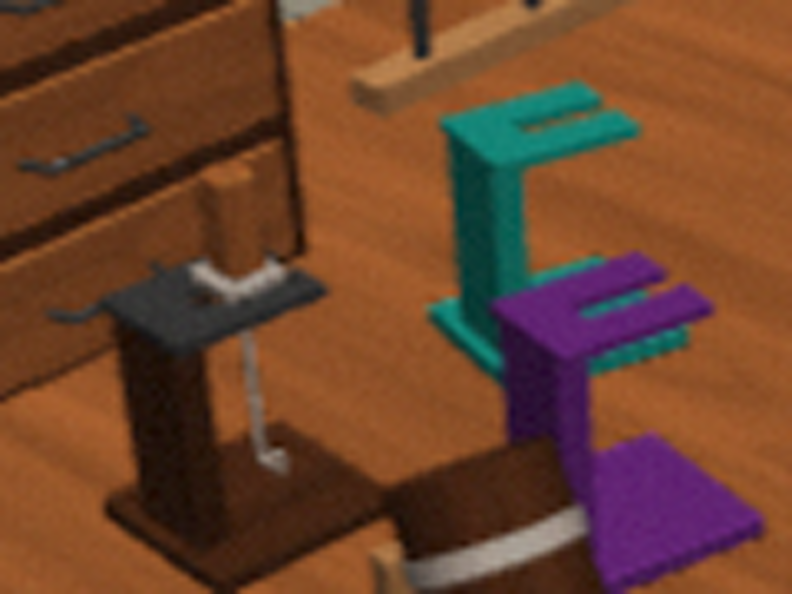

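View pics/tb_t.png

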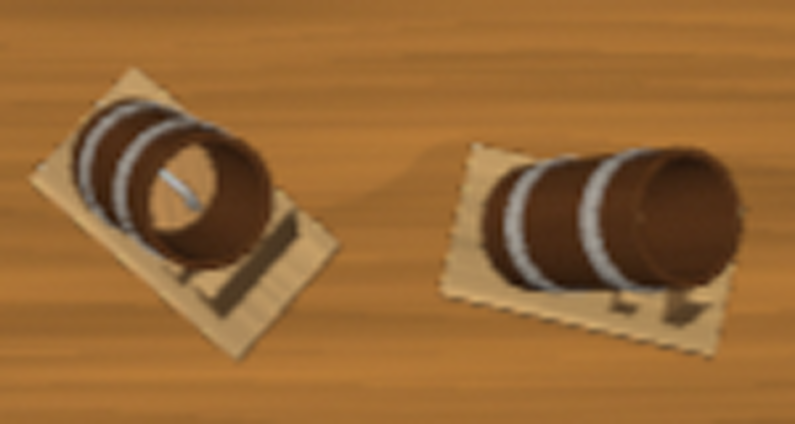

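View pics/tb_s.png

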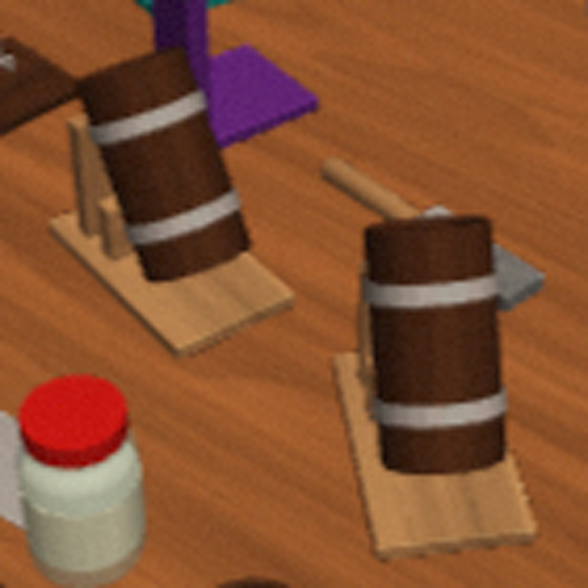

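View pics/tr_t.png

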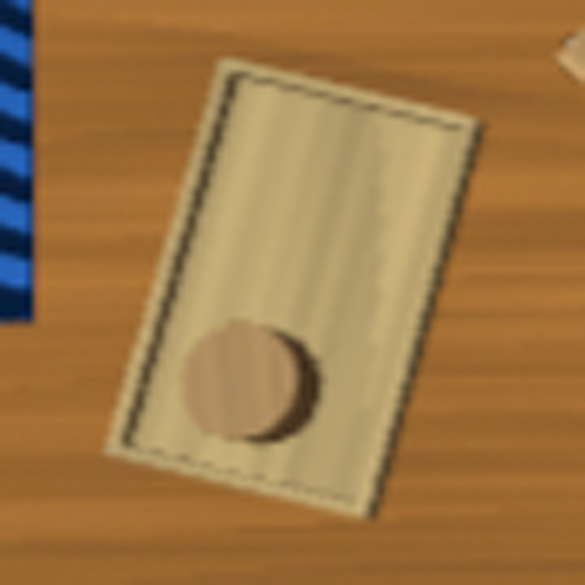

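View pics/tr_s.png

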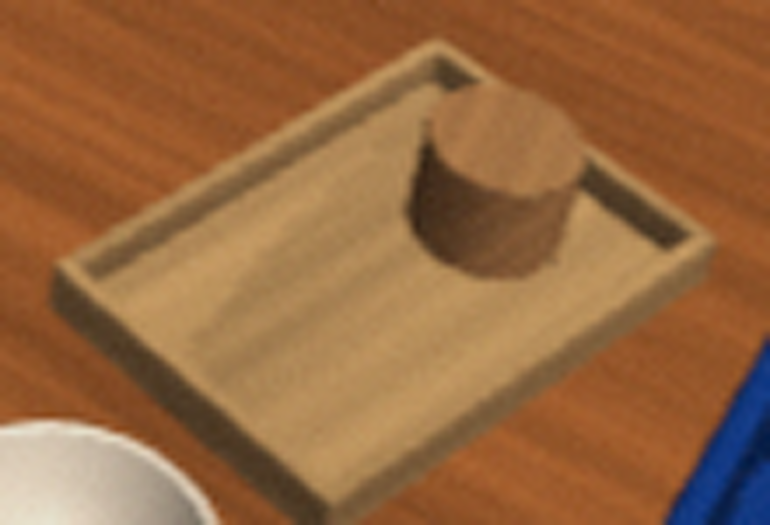

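```bash
cat > fit.py <<'E'
from h import *
from scipy.optimize import least_squares
T=load('top0');S=load('scene0')
def P(c,x0,y0,s): return [(a/s+x0,b/s+y0) for a,b in c]
def local(p,L): 
    c,s=np.cos(p[2]),np.sin(p[2]); L=np.atleast_2d(L); return np.c_[p[0]+c*L[:,0]-s*L[:,1],p[1]+s*L[:,0]+c*L[:,1],L[:,2]]
def fitpose(obs,p0):
    def f(p): return np.concatenate([(proj(F,local(p,L))-np.array(U)).ravel() for F,L,U in obs])
    q=least_squares(f,p0,loss='soft_l1'); return q.x,f(q.x).reshape(-1,2)
mm=lambda a: np.array(a)/1000.
# hook in rack frame (rack x,y): collar top & slot
rt=lambda c:P(c,345,155,8); rs=lambda c:P(c,130,90,6.6)
obs=[(T,mm([[-28,8,130],[-28,-8,130],[28,8,130],[28,-8,130]]),rt([(392,437),(440,440),(402,286),(440,288)])),
 (T,mm([[17,17,136],[-17,17,136],[-17,-17,136]]),rt([(378,311),(371,408),(474,411)])),
 (T,mm([[11,11,188],[11,-11,188],[-11,-11,188],[-11,11,188]]),rt([(450,312),(514,312),(512,379),(447,379)])),
 ]
for name,o in [('rack',obs),('slot',obs[:1]),('collar',obs[1:2]),('handle',obs[2:])]:
    p,e=fitpose(o,[.39,-.36,0.]);print(name,p.round(4),np.abs(e).max().round(2))
tt=lambda c:P(c,110,160,6.5); ts=lambda c:P(c,310,230,7)
obs=[(T,mm([[100,65,22],[100,-65,22],[-100,-65,22],[-100,65,22]]),tt([(222,58),(483,121),(372,518),(106,453)])),
 (S,mm([[-100,-65,22],[100,-65,22],[-100,65,22],[100,65,22]]),ts([(437,40),(57,265),(714,240),(330,502)]))]
for o in (obs,obs[:1],obs[1:]):
    p,e=fitpose(o,[.39,.3,0.]);print('tray',p.round(4),np.abs(e).max().round(2))
bt=lambda c:P(c,190,135,5.3)
obs=[(T,mm([[85,48,12],[85,-48,12],[-85,-48,12],[-85,48,12]]),bt([(30,178),(132,68),(340,243),(238,360)]))]
p,e=fitpose(obs,[.45,.1,.7]);print('boardA',p.round(4),np.abs(e).max().round(2))
E
python3 fit.py
```

```text
rack [ 0.4919 -0.3706 -0.0811] 0.82
slot [ 0.4925 -0.3713 -0.0961] 0.42
collar [ 0.492  -0.3709 -0.0743] 0.54
handle [ 0.4912 -0.3698 -0.0575] 0.33
tray [ 0.5019  0.3497 -0.249 ] 1.08
tray [ 0.501   0.3476 -0.2482] 0.45
tray [ 0.5034  0.3511 -0.2508] 0.61
boardA [0.5938 0.1311 0.8481] 0.81
```

```bash
cat > ov.py <<'E'
from h import *
import sys
def tube(x,y,yaw,z0=0.0326,lean=np.radians(32)):
    ax=np.array([-np.cos(yaw)*np.sin(lean),-np.sin(yaw)*np.sin(lean),np.cos(lean)])
    ey=np.array([-np.sin(yaw),np.cos(yaw),0]); ex=np.cross(ey,ax)
    return np.array([x,y,z0]),ex,ey,ax
def draw(fn,tb,box,s,out,extra=()):
    f=load(fn);o,ex,ey,ax=tb;t=np.linspace(0,2*np.pi,60)
    x0,y0,x1,y1=box
    im=cv2.resize(cv2.imread(f'pics/{fn}.png')[y0:y1,x0:x1],None,fx=s,fy=s,interpolation=cv2.INTER_CUBIC)
    for rr,z,c in [(.038,.142,(0,255,0)),(.032,.142,(0,255,255)),(.038,0,(255,0,0)),(.028,.066,(255,0,255))]:
        p=o+ax*z+rr*(np.cos(t)[:,None]*ex+np.sin(t)[:,None]*ey)
        if z==.066: p=p-ex*.004
        q=((proj(f,p)-[x0,y0]+.5)*s-.5).round().astype(int); cv2.polylines(im,[q],True,c,1)
    for L,c in extra:
        q=((proj(f,L)-[x0,y0]+.5)*s-.5).round().astype(int); cv2.polylines(im,[q],False,c,1)
    cv2.imwrite(f'pics/{out}.png',im)
E
python3 - <<'E'
from ov import *
T=load('top0');m=onz(T,190+200/5.3,135+197/5.3,.153);print(m)
yaw=.848;d=.142*np.sin(np.radians(32))
x,y=m[0]+d*np.cos(yaw),m[1]+d*np.sin(yaw);print(x,y)
tb=tube(x,y,yaw)
draw('top0',tb,(190,135,270,215),8,'ovt'); draw('scene0',tb,(240,185,310,285),6,'ovs')
E
```

```text
[0.57392321 0.11003854 0.153     ]
0.6236989440679489 0.16647185182891494
```

View pics/ovt.png

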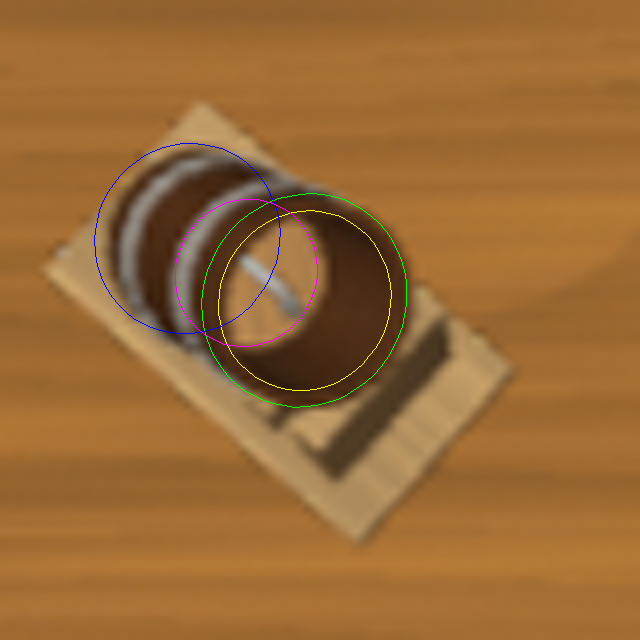

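View pics/ovs.png

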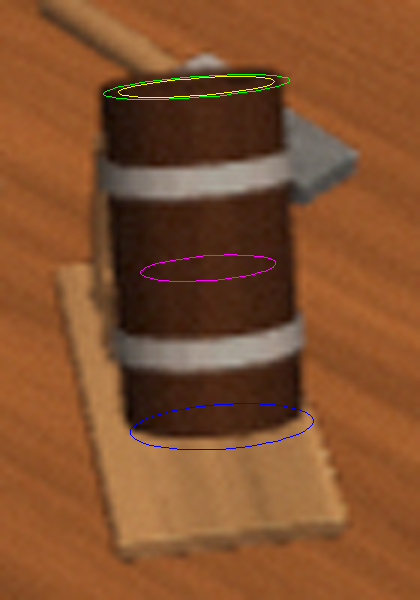

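```bash
python3 - <<'E'
from h import *
o=r.get_obs();M=rot(o['orientation']);print(M.round(3))
f=load('wrist0');C=rot(f['orientation'])
print('cam in tool',(M.T@(f['position']-o['tcp_pos'])).round(4)); print((M.T@C).round(3))
z=M[:,2];print('jaw yaw deg',np.degrees(np.arctan2(z[1],z[0])))
T=load('top0');S=load('scene0')
for z in (0,.1,.2,.25): print(z,onz(T,437,165,z),onz(T,443,268,z),onz(S,170,62,z))
E
```

```text
[[-0.94  -0.001  0.341]
 [-0.341  0.001 -0.94 ]
 [ 0.    -1.    -0.001]]
cam in tool [-6.970e-02 -1.433e-01  1.000e-04]
[[-0.002 -0.961 -0.275]
 [-0.001  0.275 -0.961]
 [ 1.    -0.001 -0.001]]
jaw yaw deg -70.06969094501565
0 [ 0.62236102 -0.5594702   0.        ] [ 0.29305132 -0.55192296  0.        ] [-0.15820532 -1.09762271  0.        ]
0.1 [ 0.60061938 -0.50809125  0.1       ] [ 0.30010585 -0.50120397  0.1       ] [ 0.01766068 -0.88630241  0.1       ]
0.2 [ 0.57887774 -0.4567123   0.2       ] [ 0.30716038 -0.45048498  0.2       ] [ 0.19352668 -0.67498212  0.2       ]
0.25 [ 0.56800692 -0.43102282  0.25      ] [ 0.31068764 -0.42512549  0.25      ] [ 0.28145968 -0.56932197  0.25      ]
```

send_rows(rows="0 0.03 0.04 0 0 0; 0 0.04 0.03 0 0 -0.04; 0 0.04 0 0 0 -0.05; 0.02 0.04 0 0 0 -0.05; 0.03 0.04 0 0 0 -0.05; 0.04 0.04 0 0 0 -0.05; 0.04 0.033 0 0 0 -0.05; 0.04 0 0 0 0 -0.05; 0.04 0 0 0 0 -0.05; 0.04 0 0 0 0 -0.048; 0.012 0 0 0 0 0; 0 0 0 0 0 0; 0 0 0 0 0 0")

```text
clock: 1.45
tcp_pos: [0.4846, -0.3779, 0.3009]
orientation: [-0.097, -2.174, 2.174]
contact_force: [-0.2, 0.0, 0.6]
grip_width: 0.0854
```

```bash
python3 - <<'E'
from h import *
f=grab('wrist','w1');o=r.get_obs();print(o['tcp_pos'],rot(o['orientation']).round(3),o['joints'].round(2),o['contact_force'],o['clock'])
im=cv2.imread('pics/w1.png');cv2.imwrite('pics/w1b.png',cv2.resize(im,(768,576)))
E
```

```text
[ 0.48414105 -0.37816365  0.3011378 ] [[-0.996 -0.001 -0.092]
 [ 0.092 -0.    -0.996]
 [ 0.001 -1.     0.   ]] [ 0.65  0.33 -0.11  1.62  0.04  1.2  -1.14] [0.00912146 0.21690612 0.23572516] 1.5
```

View pics/w1b.png

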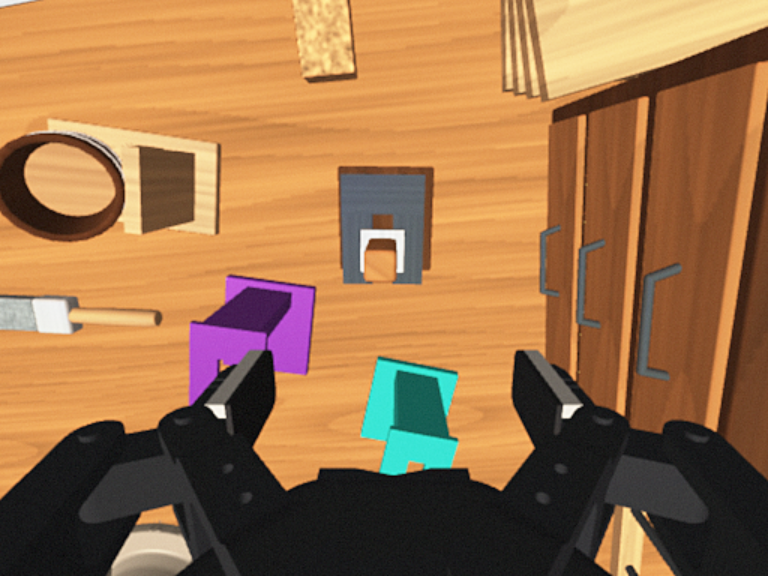

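```bash
python3 - <<'E'
from h import *
crop('w1',215,105,300,195,8,'w1c')
f=load('w1');print(f['position'],r.get_obs()['tcp_pos'])
print(proj(f,[[.492,-.371,.188],[.492,-.371,.136],[.4841,-.378,.301]]))
E
```

```text
[ 0.55430423 -0.38425728  0.44418017] [ 0.48414105 -0.37816365  0.3011378 ]
[[253.96143334 180.02049309]
 [255.19297038 169.40897431]
 [261.76228664 238.02591289]]
```

View pics/w1c.png

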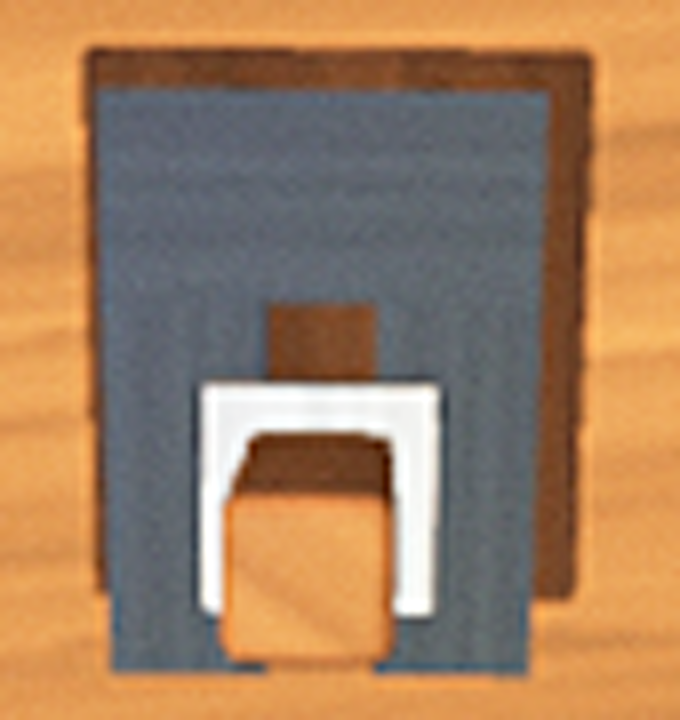

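```bash
python3 - <<'E'
from fit import *
f=load('w1');wc=lambda c:P(c,215-.5+.06,105-.5+.06,8)
o1=(f,mm([[11,11,188],[11,-11,188],[-11,-11,188],[-11,11,188]]),wc([(228,494),(392,494),(392,660),(220,658)]))
o2=(f,mm([[17,17,136],[17,-17,136],[-17,-17,136],[-17,17,136]]),wc([(202,382),(440,382),(433,617),(203,614)]))
o3=(f,mm([[28,8,130],[28,-8,130],[-28,-8,130],[-28,8,130]]),wc([(268,303),(374,303),(377,673),(265,673)]))
for o in ([o1],[o2],[o3],[o1,o2,o3],[o1,o2,o3]+obs0 if 0 else [o1,o2]):
    p,e=fitpose(o,[.49,-.37,-.08]);print(p.round(4),np.abs(e).max().round(2))
E
```

```text
rack [ 0.4919 -0.3706 -0.0811] 0.82
slot [ 0.4925 -0.3713 -0.0961] 0.42
collar [ 0.492  -0.3709 -0.0743] 0.54
handle [ 0.4912 -0.3698 -0.0575] 0.33
tray [ 0.5019  0.3497 -0.249 ] 1.08
tray [ 0.501   0.3476 -0.2482] 0.45
tray [ 0.5034  0.3511 -0.2508] 0.61
boardA [0.5938 0.1311 0.8481] 0.81
[ 0.4954 -0.3704 -0.1074] 1.27
[ 0.4948 -0.3705 -0.1031] 0.51
[ 0.4948 -0.3705 -0.0961] 0.47
[ 0.495  -0.3704 -0.1005] 1.24
[ 0.4951 -0.3704 -0.104 ] 1.24
```

send_rows(rows="0.005 0.004 -0.03 0 0 0; 0.005 0.004 -0.03 0 0 -0.005; 0 0 -0.03 0 0 0; 0 0 -0.03 0 0 0; 0 0 0 0 0 0; 0 0 0 0 0 0; 0 0 0 0 0 0")

```text
clock: 2.2
tcp_pos: [0.4964, -0.3705, 0.1836]
orientation: [-0.108, -2.171, 2.175]
contact_force: [0.1, 0.5, 1.2]
grip_width: 0.0852
```

```bash
python3 - <<'E'
from h import *
f=grab('wrist','w2');o=r.get_obs();print(o['tcp_pos'],rot(o['orientation']).round(3),o['contact_force'],o['clock'])
im=cv2.imread('pics/w2.png');cv2.imwrite('pics/w2b.png',cv2.resize(im,(768,576)))
E
```

```text
[ 0.49664678 -0.37042576  0.18359814] [[-0.995  0.003 -0.096]
 [ 0.096 -0.002 -0.995]
 [-0.003 -1.     0.002]] [-0.26206632 -0.3552832   0.00468572] 2.25
```

View pics/w2b.png

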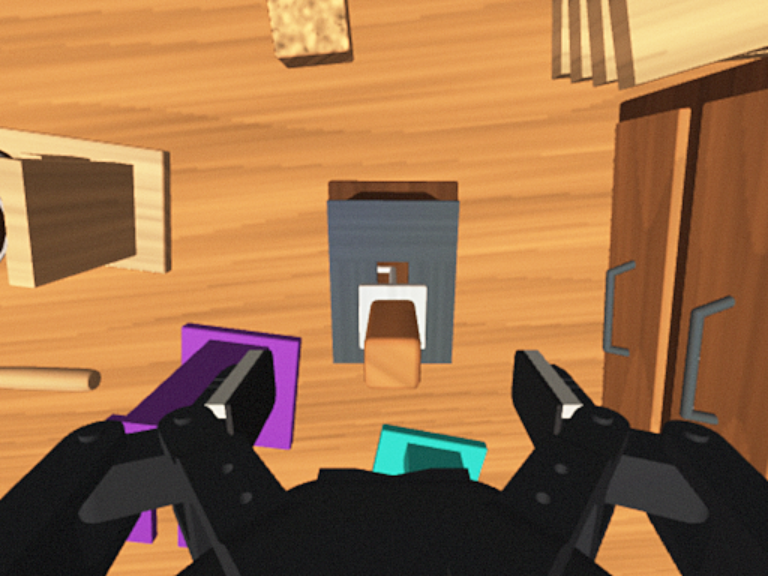

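```bash
python3 - <<'E' | tail -5
from fit import *
f=load('w2');wc=lambda c:P(c,-.17,-.17,1.5)
o1=(f,mm([[11,11,188],[11,-11,188],[-11,-11,188],[-11,11,188]]),wc([(366,338),(420,339),(418,388),(364,386)]))
o2=(f,mm([[17,17,136],[17,-17,136]]),wc([(359,286),(426,287)]))
o3=(f,mm([[28,8,130],[28,-8,130],[-28,40,130],[-28,-40,130]]),wc([(377,262),(408,263),(334,363),(452,363)]))
for o in ([o1],[o2],[o3],[o1,o2,o3]):
    p,e=fitpose(o,[.49,-.37,-.08]);print(p.round(4),np.abs(e).max().round(2))
E
```

```text
boardA [0.5938 0.1311 0.8481] 0.81
[ 0.4955 -0.3703 -0.1325] 1.62
[ 0.4942 -0.3701 -0.1109] 0.48
[ 0.4942 -0.3703 -0.0977] 10.44
[ 0.4947 -0.3702 -0.1053] 11.02
```

send_rows(rows="-0.002 0 -0.02 0 0 0; 0 0 -0.017 0 0 0; 0 0 0 0 0 0; 0 0 0 0 0 0")

```text
clock: 2.65
tcp_pos: [0.4945, -0.3698, 0.1456]
orientation: [-0.105, -2.172, 2.174]
contact_force: [0.1, 0.1, 0.3]
grip_width: 0.0854
```

send_rows(rows="0 0 0 0 0 0; 0 0 0 0 0 0; 0 0 0 0 0 0; 0 0 0 0 0 0; 0 0 0 0 0 0; 0 0 0 0 0 0; 0 0 0 0 0 0; 0 0 0 0 0 0", grip=0.015, grip_force=80)

```text
clock: 3.45
tcp_pos: [0.4942, -0.3697, 0.1447]
orientation: [-0.104, -2.172, 2.173]
contact_force: [-0.7, -0.1, 4.9]
grip_width: 0.0209
```

```bash
python3 - <<'E'
from h import *
f=grab('wrist','w3');grab('scene','s3');o=r.get_obs();print(o['tcp_pos'],rot(o['orientation']).round(3),o['contact_force'],o['grip_width'],o['clock'])
im=cv2.imread('pics/w3.png');cv2.imwrite('pics/w3b.png',cv2.resize(im,(768,576)))
crop('s3',110,60,270,180,5,'s3c')
E
```

```text
[ 0.49427359 -0.36967319  0.14475843] [[-0.995  0.001 -0.095]
 [ 0.095 -0.001 -0.995]
 [-0.001 -1.     0.   ]] [ 0.04951221 -0.01686697  5.11167497] 0.021083901035067184 3.55
```

View pics/w3b.png

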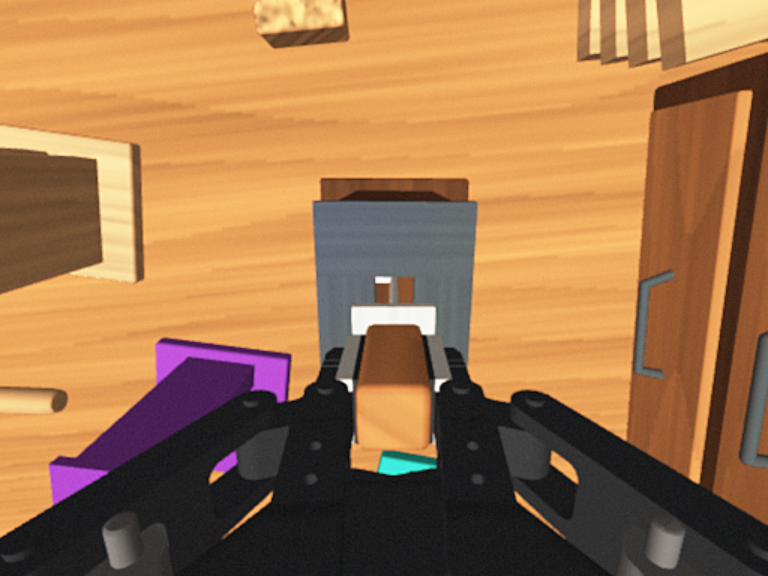

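View pics/s3c.png

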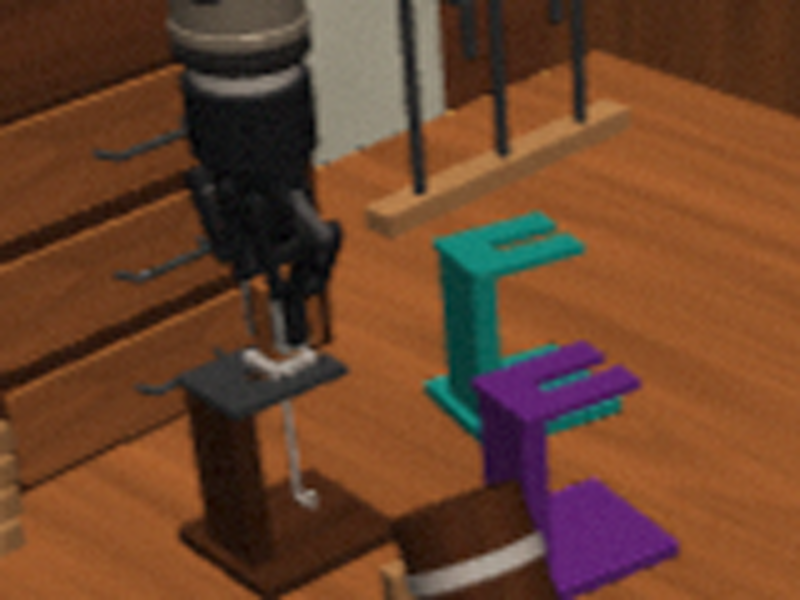

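send_rows(rows="0 0 0.002 0 0 0; 0 0 0.003 0 0 0; -0.01 0.001 0 0 0 0; -0.01 0.001 0 0 0 0; -0.015 0.0015 0 0 0 0; -0.015 0.0015 0 0 0 0; -0.015 0.0015 0 0 0 0; -0.005 0.0005 0 0 0 0; 0 0 0.02 0 0 0; 0 0 0.03 0 0 0;0 0 0.04 0 0 0;0 0 0.04 0 0 0;0 0 0.03 0 0 0;0 0 0 0 0 0;0 0 0 0 0 0")

```text
clock: 5.05
tcp_pos: [0.4241, -0.3624, 0.3097]
orientation: [-0.105, -2.172, 2.174]
contact_force: [-1.0, 0.0, -1.4]
grip_width: 0.0211
```

```bash
python3 - <<'E'
from h import *
f=grab('wrist','w4');grab('scene','s4');o=r.get_obs();print(o['tcp_pos'],rot(o['orientation']).round(3),o['contact_force'],o['grip_width'],o['clock'])
im=cv2.imread('pics/w4.png');cv2.imwrite('pics/w4b.png',cv2.resize(im,(768,576)))
crop('s4',110,10,270,130,5,'s4c')
E
```

```text
[ 0.42329376 -0.36190123  0.30786639] [[-0.995 -0.002 -0.095]
 [ 0.095  0.001 -0.995]
 [ 0.002 -1.    -0.001]] [-0.71532772 -0.10130001 -0.99437585] 0.02112493293927266 5.15
```

View pics/w4b.png

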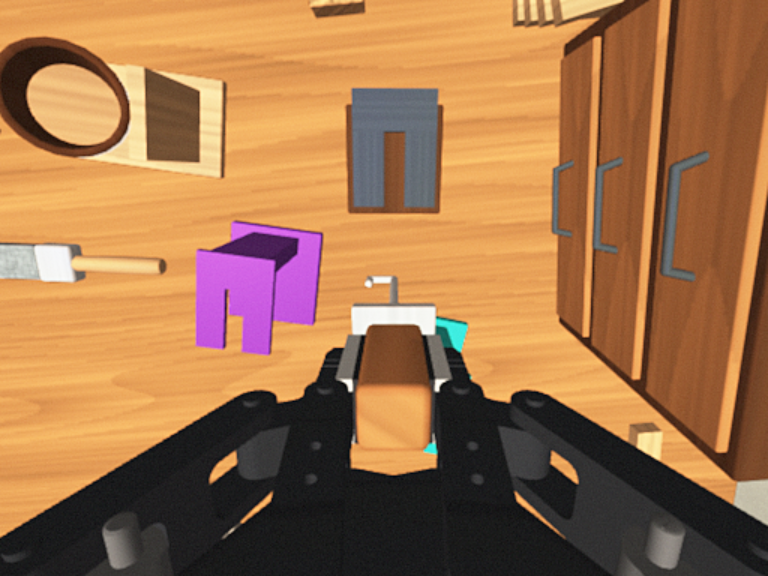

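View pics/s4c.png

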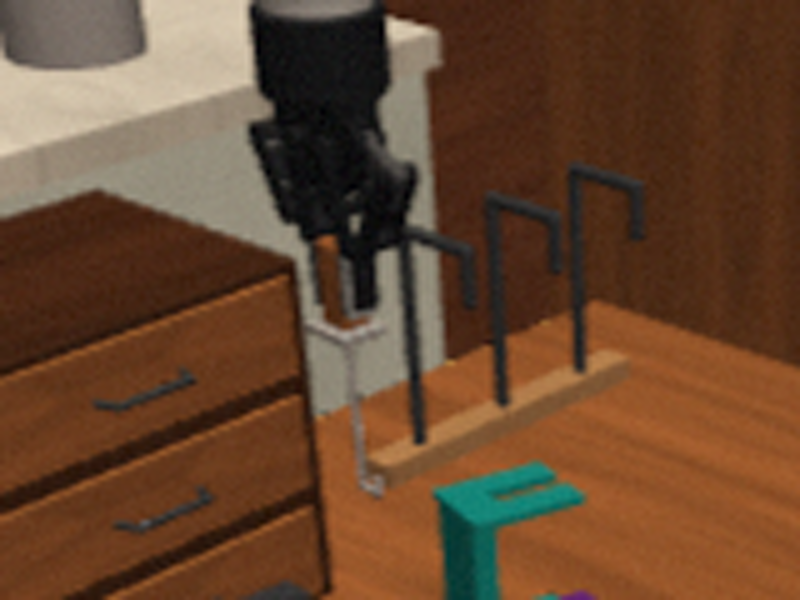

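send_rows(rows="0 0.01 0.03 0 0 0.04; 0 0.02 0.03 0 0 0.06;0.01 0.03 0 0 0 0.07; 0.01 0.03 0 0 0 0.07;0.01 0.03 0 0 0 0.07;0.01 0.03 0 0 0 0.07;0.01 0.03 0 0 0 0.07;0.01 0.03 0 0 0 0.07;0.01 0.03 0 0 0 0.07;0.01 0.03 0 0 0 0.07;0.01 0.03 0 0 0 0.07;0.01 0.03 0 0 0 0.07;0.01 0.03 0 0 0 0.07;0 0.03 0 0 0 0.07; 0 0.02 0 0 0 0; 0 0.01 0 0 0 0; 0 0 0 0 0 0; 0 0 0 0 0 0")

```text
clock: 6.95
tcp_pos: [0.5339, 0.0562, 0.3686]
orientation: [-0.774, 1.722, -1.722]
contact_force: [-0.4, -1.7, -0.6]
grip_width: 0.0214
```

send_rows(rows="0 0 0 0.04 -0.035 0; 0 0 0 0.08 -0.07 0; 0 0 0 0.08 -0.07 0; 0 0 0 0.08 -0.07 0; 0 0 0 0.04 -0.035 0; 0 0 0 0 0 0; 0 0 0 0 0 0; 0 0 0 0 0 0")

```text
clock: 7.75
tcp_pos: [0.5344, 0.0578, 0.3696]
orientation: [-0.371, 1.736, -1.425]
contact_force: [-1.0, 0.8, -0.2]
grip_width: 0.0211
```

```bash
python3 - <<'E'
from h import *
f=grab('wrist','w5');o=r.get_obs();M=rot(o['orientation']);print(o['tcp_pos'],M.round(3),o['joints'].round(2),o['contact_force'],o['grip_width'],o['clock'])
print('hook yaw',np.arctan2(-M[1,2],-M[0,2]),'tilt',np.degrees(np.arccos(-M[2,1])))
im=cv2.imread('pics/w5.png');cv2.imwrite('pics/w5b.png',cv2.resize(im,(768,576)))
E
```

```text
[0.53441849 0.05805596 0.36961849] [[-0.605  0.271  0.749]
 [-0.682  0.31  -0.663]
 [-0.412 -0.911 -0.003]] [ 0.44  0.03 -0.49  1.89 -0.36  0.95 -0.6 ] [-0.97895949 -0.92544204 -1.42599805] 0.021355472197641834 7.8
hook yaw 2.4173239530640296 tilt 24.342545550480803
```

View pics/w5b.png

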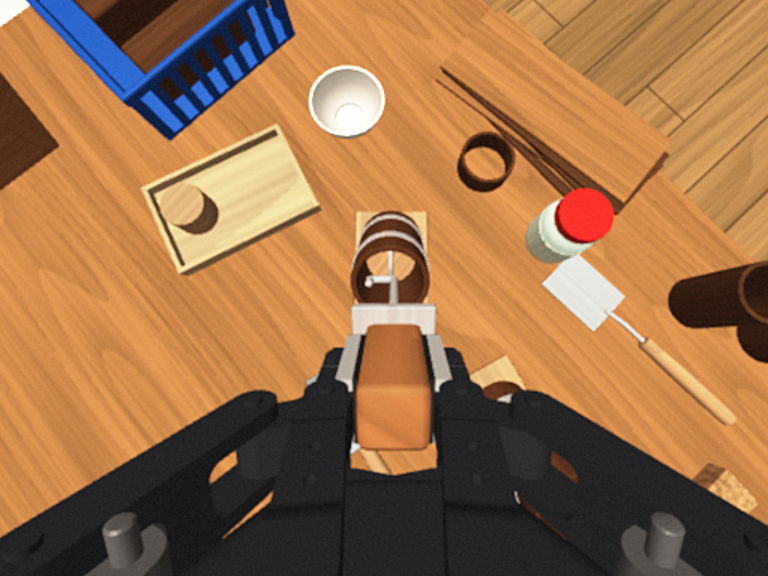

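```bash
cat > ov2.py <<'E'
from ov import *
def loop(tb,n=30):
    o,ex,ey,ax=tb;b=o+ax*.006-ex*.004
    t=np.linspace(np.pi,0,n); pts=[(-.0165,.06),(-.0165,.072)]+[(.0165*np.cos(a),.072+.0165*np.sin(a)) for a in t]+[(.0165,.06)]
    return np.array([b+ex*x+ax*z for x,z in pts])
def hook(o,dx=0,foot=0.1148):
    M=rot(o['orientation']);p=np.array(o['tcp_pos'])
    return np.array([p+M@np.array(v) for v in [(dx,.0148,0),(dx,foot,0),(dx,foot,-.016),(dx,foot-.0125,-.016)]])
E
python3 - <<'E'
from ov2 import *
o=r.get_obs()
tb=tube(.6237,.1665,.848)
draw('w5',tb,(225,130,300,215),8,'ovw',[(loop(tb),(255,255,0)),(hook(o),(0,0,255))])
E
```

```text
(no output)
```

View pics/ovw.png

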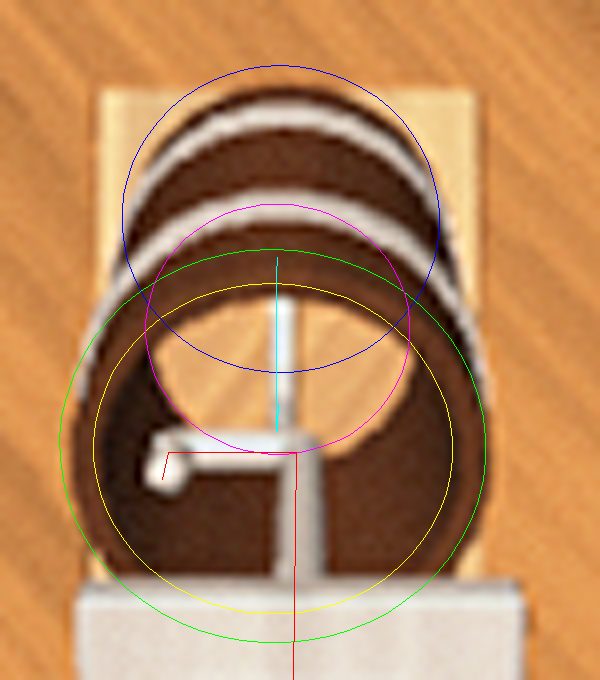

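```bash
python3 - <<'E'
from h import *
crop('w5',228,135,292,205,11,'w5z')
crop('top0',195,140,255,200,11,'t0z')
crop('scene0',245,190,305,275,8,'s0z')
E
```

```text
(no output)
```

View pics/w5z.png

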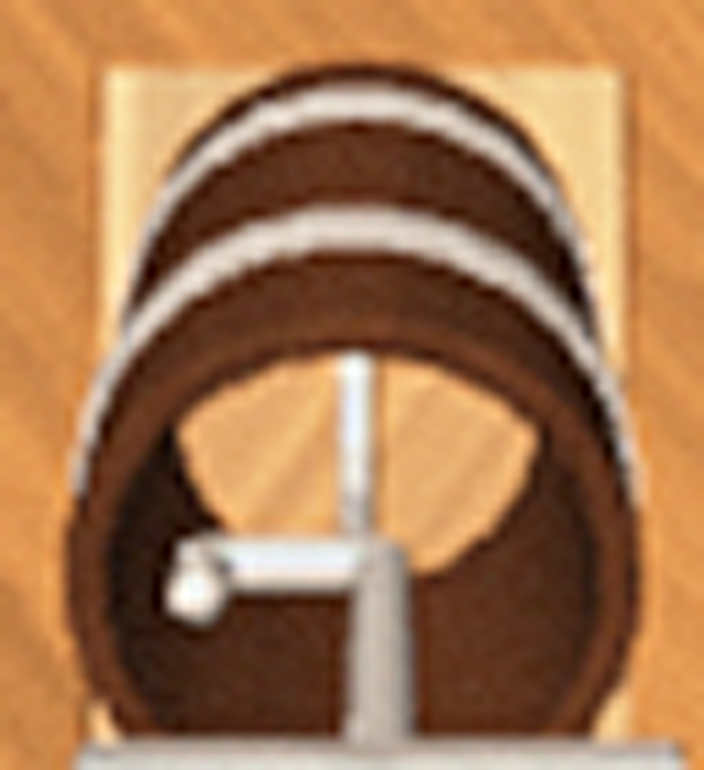

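View pics/t0z.png

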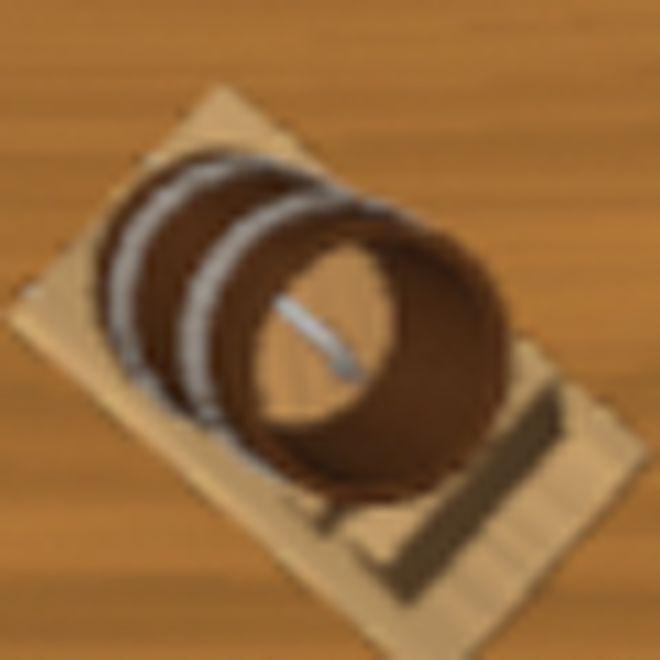

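View pics/s0z.png

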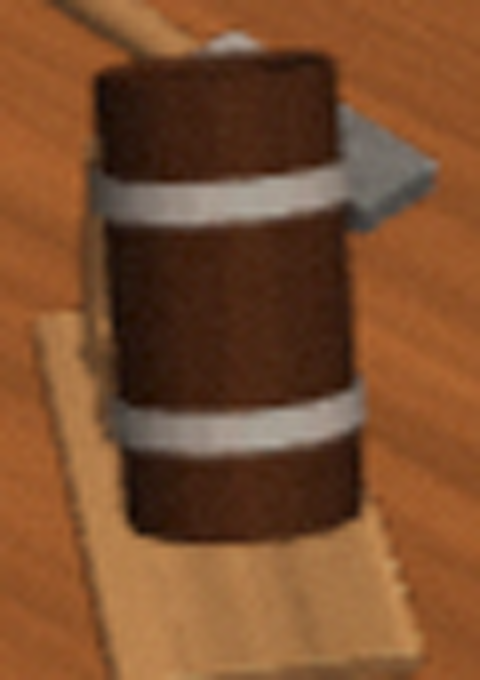

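```bash
cat > tfit.py <<'E'
from ov2 import *
from scipy.optimize import least_squares
def cv(pts,x0,y0,s): return np.array([((a+.5)/s-.5+x0,(b+.5)/s-.5+y0) for a,b in pts])
W,T,S=load('w5'),load('top0'),load('scene0')
w=lambda *p:cv(p,228,135,11); t=lambda *p:cv(p,195,140,11); s=lambda *p:cv(p,245,190,8)
data=[('w',W,.038,.142,w((68,570),(640,560),(360,318),(88,690),(625,690))),
('w',W,.032,.142,w((355,350),(105,570),(600,570),(178,430),(540,430))),
('w',W,.038,0,w((360,65))),
('t',T,.038,.142,t((510,350),(375,503),(490,430),(440,480),(490,270))),
('t',T,.032,.142,t((258,370),(345,243))),
('t',T,.038,0,t((98,280),(200,150))),
('s',S,.038,.142,s((97,75),(200,52),(335,62))),
('s',S,.038,0,s((240,540),(135,525),(355,518)))]
th=np.linspace(0,2*np.pi,721)
def res(p,sel,full=False):
    tb=tube(p[0],p[1],p[2],p[3],p[4] if len(p)>4 else np.radians(32));o,ex,ey,ax=tb;out=[]
    for n,f,rr,z,U in data:
        if n not in sel: continue
        q=proj(f,o+ax*z+rr*(np.cos(th)[:,None]*ex+np.sin(th)[:,None]*ey))
        D=q[None]-U[:,None];d=np.linalg.norm(D,axis=2);i=d.argmin(1)
        c=q.mean(0);sg=np.sign(np.linalg.norm(U-c,axis=1)-np.linalg.norm(q[i]-c,axis=1))
        out.append(sg*d.min(1))
    return np.concatenate(out)
if __name__=='__main__':
  for sel in ('wts','w','ts'):
    for p0 in ([.6237,.1665,.848,.0326],[.6237,.1665,.848,.0326,.5585]):
        q=least_squares(res,p0,args=(sel,),loss='soft_l1',x_scale=[.01,.01,.05,.01,.05][:len(p0)])
        p=q.x; tb=tube(*p); print(sel,p.round(4),'mouth',(tb[0]+tb[3]*.142).round(4),'loop',(tb[0]+tb[3]*.092-tb[1]*.004).round(4)); print(res(p,sel).round(1))
E
python3 tfit.py
```

```text
wts [0.6254 0.1608 0.8019 0.0322] mouth [0.5731 0.1067 0.1526] loop [0.5892 0.1233 0.1081]
[-0.5 -0.6 -0.5  0.1 -0.1  0.8  0.3 -0.1 -0.4  0.5 -0.9 -0.7 -0.3 -0.5
 -0.6 -0.2 -0.1  0.2 -0.3 -1.  -0.2  0.8  0.  -1.6 -1.4 -0.5]
wts [0.6203 0.1623 0.8684 0.033  0.5408] mouth [0.573  0.1065 0.1547] loop [0.5875 0.1236 0.1098]
[-0.8 -0.7 -0.9 -0.4  0.1  0.4  0.2 -0.2 -0.5  0.1 -0.1 -0.7 -0.4 -0.5
 -0.6 -0.2 -0.  -0.1 -0.8  0.4 -0.5 -0.1  0.3 -1.  -0.6 -0.7]
w [0.6231 0.1639 0.854  0.0286] mouth [0.5736 0.1072 0.149 ] loop [0.5888 0.1246 0.1045]
[-0.3 -0.4 -0.3  0.2  0.4  0.9  0.5  0.1 -0.1  0.5 -0.8]
w [0.6212 0.1631 0.8664 0.029  0.5458] mouth [0.5735 0.107  0.1504] loop [0.5881 0.1241 0.1056]
[-0.4 -0.5 -0.5  0.   0.3  0.7  0.5 -0.  -0.2  0.3  0. ]
ts [0.6218 0.1639 0.8582 0.0358] mouth [0.5726 0.107  0.1562] loop [0.5877 0.1245 0.1117]
[-0.5 -0.4 -0.3 -0.5 -0.  -0.2 -0.1 -1.5 -0.4  0.1 -0.3  0.7 -0.5 -0.4
 -0.6]
ts [0.621  0.1606 0.8373 0.034  0.5278] mouth [0.5731 0.1074 0.1567] loop [0.5876 0.1236 0.1115]
[-0.4 -0.2 -0.2 -0.3 -0.  -0.5 -0.4 -0.4  0.2  0.2 -0.8  0.3 -0.6 -0.7
 -0.2]
```

```bash
cat > plan.py <<'E'
from ov2 import *
import sys
TB=(.6226,.1633,.855,.0322)
FOOT=np.array([0,.1148,-.008])
def foot(o): return np.array(o['tcp_pos'])+rot(o['orientation'])@FOOT
def intube(o,tb=None):
    o_,ex,ey,ax=tb or tube(*TB); d=foot(o)-o_; return np.array([d@ex,d@ey,d@ax])
def at(x,y,z): 
    o_,ex,ey,ax=tube(*TB); return o_+ex*x+ey*y+ax*z
if __name__=='__main__':
    o=r.get_obs(); print('foot in tube mm',(intube(o)*1e3).round(1),'F',o['contact_force'].round(1),'w',round(o['grip_width'],4),o['clock'])
    M=rot(o['orientation']);print('hook yaw',round(np.arctan2(-M[1,2],-M[0,2]),4),'tilt',np.degrees(np.arccos(-M[2,1])).round(1),'footz',(-M[2,2]).round(3))
    if len(sys.argv)>3: print('delta',((at(*[float(a)/1e3 for a in sys.argv[1:4]])-foot(o))*1e3).round(1))
    print('axis dir',tube(*TB)[3].round(3),'ey',tube(*TB)[2].round(3))
E
python3 plan.py -4 -16.5 155
```

```text
foot in tube mm [ 47.2   5.4 245.1] F [-1.  -0.9 -1.4] w 0.0214 7.8
hook yaw 2.4173 tilt 24.3 footz 0.003
delta [  19.4  -11.  -103.5]
axis dir [-0.348 -0.4    0.848] ey [-0.755  0.656  0.   ]
```

send_rows(rows="0.004 -0.002 -0.02 0 0 0; 0.004 -0.002 -0.025 0 0 0; 0.004 -0.002 -0.025 0 0 0; 0.004 -0.003 -0.02 0 0 0; 0.003 -0.002 -0.013 0 0 0;0 0 0 0 0 0;0 0 0 0 0 0")

```text
clock: 8.5
tcp_pos: [0.5535, 0.0471, 0.2669]
orientation: [-0.37, 1.736, -1.424]
contact_force: [-0.7, 0.1, -0.2]
grip_width: 0.0211
```

```bash
python3 plan.py -4 -16.5 155; python3 - <<'E'
from plan import *
f=grab('wrist','w6');o=r.get_obs()
tb=tube(*TB)
draw('w6',tb,(215,90,310,215),6,'ovw6',[(loop(tb),(255,255,0)),(hook(o),(0,0,255))])
crop('w6',215,90,310,215,6,'w6z')
E
```

```text
foot in tube mm [ -3.6 -16.3 155.8] F [-0.7  0.1 -0.2] w 0.0211 8.5
hook yaw 2.4168 tilt 24.4 footz 0.003
delta [ 0.2 -0.1 -0.9]
axis dir [-0.348 -0.4    0.848] ey [-0.755  0.656  0.   ]
```

View pics/ovw6.png

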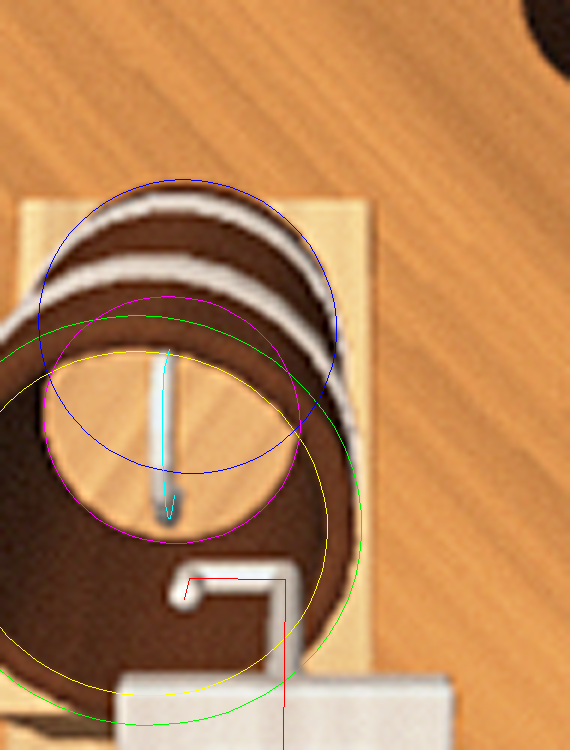

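View pics/w6z.png

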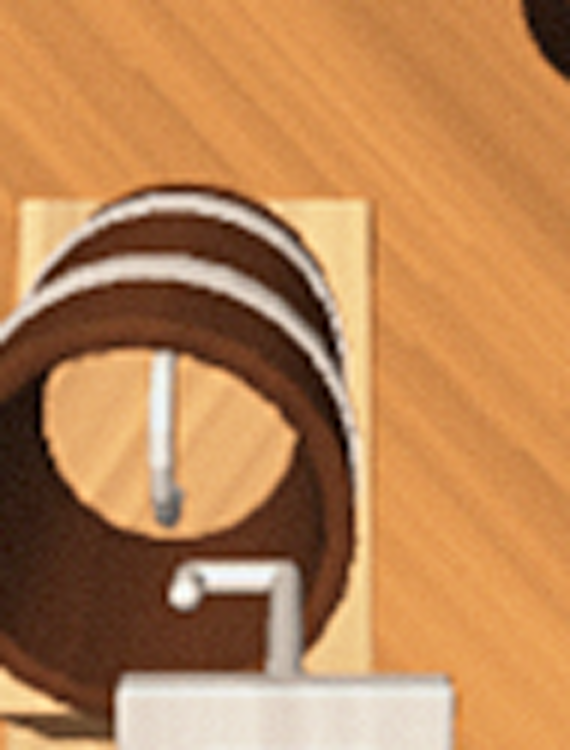

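send_rows(rows="0.0032 0.0036 -0.0076 0 0 0;0.0031 0.0036 -0.0076 0 0 0;0.0031 0.0036 -0.0076 0 0 0;0.0032 0.0036 -0.0076 0 0 0;0.0031 0.0036 -0.0076 0 0 0;0 0 0 0 0 0;0 0 0 0 0 0")

```text
clock: 9.25
tcp_pos: [0.5686, 0.0648, 0.228]
orientation: [-0.371, 1.737, -1.425]
contact_force: [-0.2, -0.6, -0.9]
grip_width: 0.0208
```

```bash
python3 plan.py -4 -16.5 74; python3 - <<'E'
from plan import *
f=grab('wrist','w7');o=r.get_obs()
tb=tube(*TB)
draw('w7',tb,(205,90,310,215),6,'ovw7',[(loop(tb),(255,255,0)),(hook(o),(0,0,255))])
E
```

```text
foot in tube mm [ -4.6 -16.  110.4] F [-0.2 -0.6 -0.9] w 0.0208 9.25
hook yaw 2.4165 tilt 24.3 footz 0.004
delta [ 13.4  14.6 -30.6]
axis dir [-0.348 -0.4    0.848] ey [-0.755  0.656  0.   ]
```

View pics/ovw7.png

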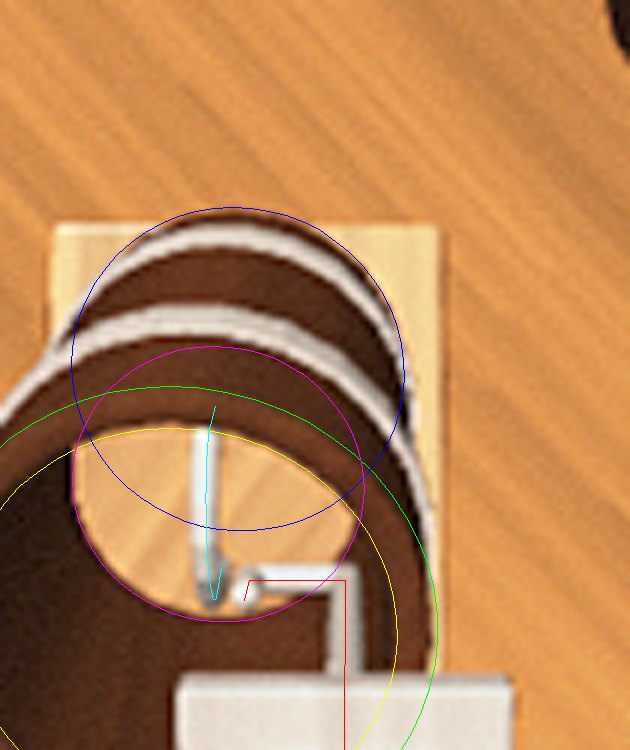

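send_rows(rows="0.0036 0.0032 -0.0072 0 0 0;0.0034 0.0033 -0.0074 0 0 0;0.0032 0.0036 -0.0076 0 0 0;0.003 0.0035 -0.0076 0 0 0;0 0 0 0 0 0;0 0 0 0 0 0")

```text
clock: 9.9
tcp_pos: [0.5817, 0.0784, 0.1981]
orientation: [-0.371, 1.737, -1.425]
contact_force: [0.6, -0.3, 0.6]
grip_width: 0.0212
```

```bash
python3 plan.py -4 -16.5 74; python3 - <<'E'
from plan import *
f=grab('wrist','w8');o=r.get_obs()
tb=tube(*TB)
draw('w8',tb,(195,110,310,225),6,'ovw8',[(loop(tb),(255,255,0)),(hook(o),(0,0,255))])
crop('w8',195,110,310,225,6,'w8z')
E
```

```text
foot in tube mm [ -4.4 -16.9  75. ] F [ 0.6 -0.3  0.6] w 0.0212 9.9
hook yaw 2.4166 tilt 24.3 footz 0.004
delta [ 0.3  0.9 -0.7]
axis dir [-0.348 -0.4    0.848] ey [-0.755  0.656  0.   ]
```

View pics/ovw8.png

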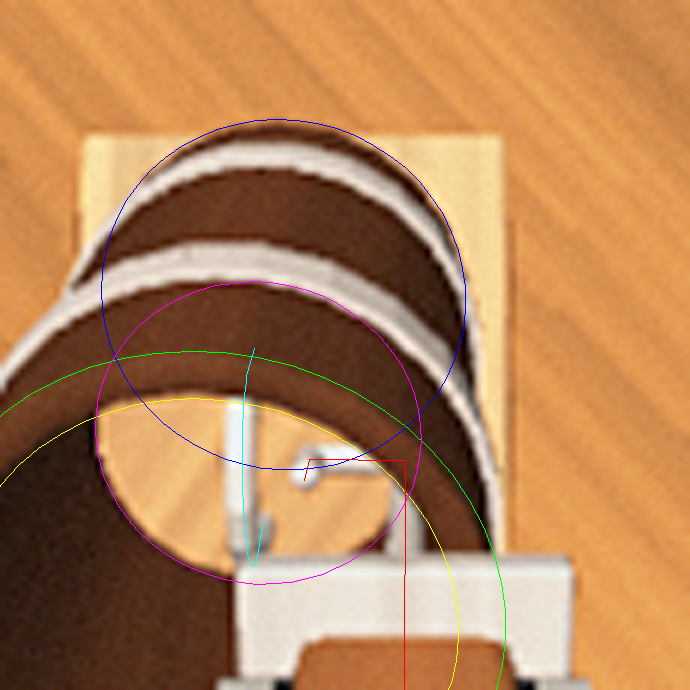

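View pics/w8z.png

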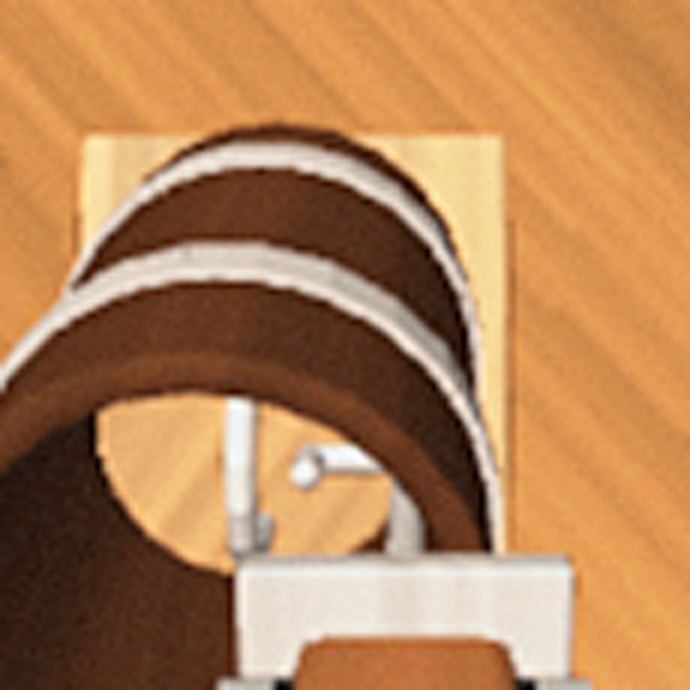

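send_rows(rows="-0.0034 0.003 0 0 0 0;-0.0034 0.003 0 0 0 0;-0.0034 0.003 0 0 0 0;-0.0034 0.003 0 0 0 0;0 0 0 0 0 0;0 0 0 0 0 0")

```text
clock: 10.55
tcp_pos: [0.5683, 0.0902, 0.1987]
orientation: [-0.37, 1.736, -1.425]
contact_force: [-0.2, -0.1, -1.2]
grip_width: 0.0212
```

```bash
python3 plan.py -4 1.5 74; python3 - <<'E'
from plan import *
f=grab('wrist','w9');o=r.get_obs()
tb=tube(*TB)
draw('w9',tb,(195,110,310,225),6,'ovw9',[(loop(tb),(255,255,0)),(hook(o),(0,0,255))])
E
```

```text
foot in tube mm [-3.9  0.9 75.5] F [-0.2 -0.1 -1.2] w 0.0212 10.55
hook yaw 2.4164 tilt 24.4 footz 0.003
delta [-0.   1.  -1.3]
axis dir [-0.348 -0.4    0.848] ey [-0.755  0.656  0.   ]
```

View pics/ovw9.png

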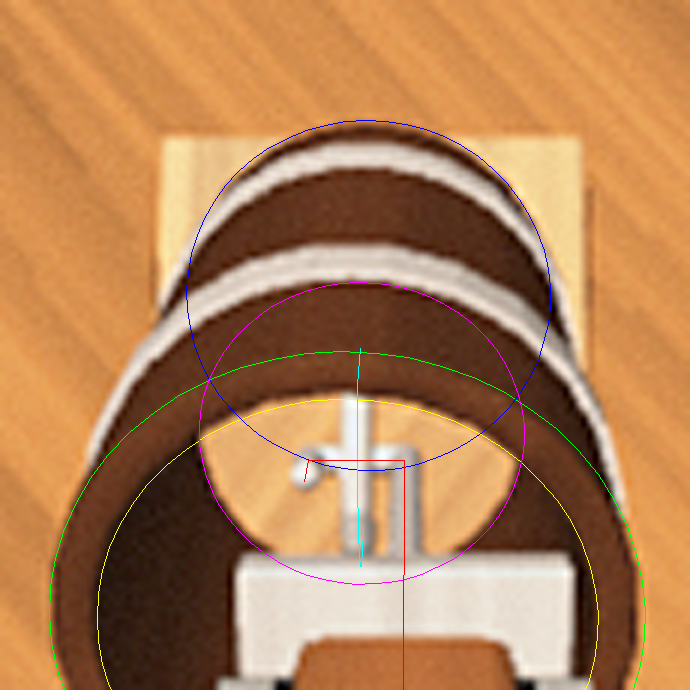

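send_rows(rows="-0.0017 -0.002 0.0042 0 0 0;-0.0017 -0.002 0.0042 0 0 0;-0.0017 -0.002 0.0042 0 0 0;-0.0017 -0.002 0.0042 0 0 0;-0.0017 -0.002 0.0042 0 0 0;-0.0017 -0.002 0.0042 0 0 0;0 0 0 0 0 0")

```text
clock: 11.3
tcp_pos: [0.5582, 0.0777, 0.2244]
orientation: [-0.369, 1.736, -1.426]
contact_force: [0.3, 0.0, -1.7]
grip_width: 0.0212
```

```bash
python3 plan.py -4 1.5 180; python3 - <<'E'
from plan import *
f=grab('wrist','w10');o=r.get_obs()
crop('w10',195,110,310,225,6,'w10z')
E
```

```text
foot in tube mm [ -3.9   0.2 105.8] F [ 0.3  0.  -1.7] w 0.0212 11.3
hook yaw 2.4157 tilt 24.4 footz 0.002
delta [-26.9 -28.9  62.9]
axis dir [-0.348 -0.4    0.848] ey [-0.755  0.656  0.   ]
```

View pics/w10z.png

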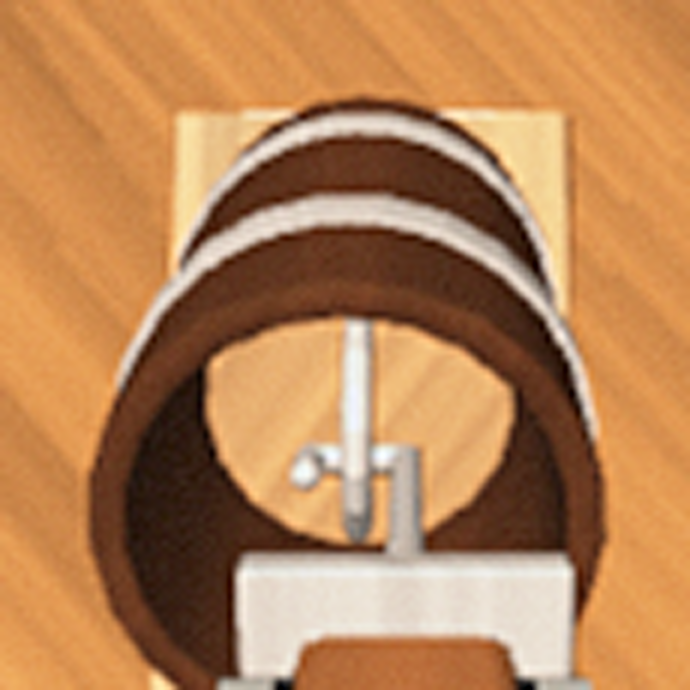

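send_rows(rows="-0.0026 -0.003 0.0064 0 0 0;-0.0026 -0.003 0.0064 0 0 0;-0.0026 -0.003 0.0064 0 0 0;-0.0026 -0.003 0.0064 0 0 0;-0.0026 -0.003 0.0064 0 0 0;-0.0026 -0.003 0.0064 0 0 0;-0.0026 -0.003 0.0064 0 0 0;-0.0026 -0.003 0.0064 0 0 0;-0.0026 -0.003 0.0064 0 0 0;-0.0026 -0.003 0.0064 0 0 0;-0.0026 -0.003 0.0064 0 0 0;0 0 0 0 0 0")

```text
clock: 12.55
tcp_pos: [0.5299, 0.0446, 0.2952]
orientation: [-0.368, 1.735, -1.426]
contact_force: [0.5, -0.1, -2.3]
grip_width: 0.0214
```

```bash
python3 plan.py -4 1 211; python3 - <<'E'
from plan import *
f=grab('wrist','w11');o=r.get_obs();grab('scene','s11')
crop('w11',175,90,330,225,5,'w11z')
crop('s11',210,90,330,260,4,'s11z')
E
```

```text
foot in tube mm [ -3.3  -0.3 189. ] F [ 0.5 -0.1 -2.3] w 0.0214 12.55
hook yaw 2.4153 tilt 24.4 footz 0.001
delta [-9.  -8.4 18.3]
axis dir [-0.348 -0.4    0.848] ey [-0.755  0.656  0.   ]
```

View pics/w11z.png

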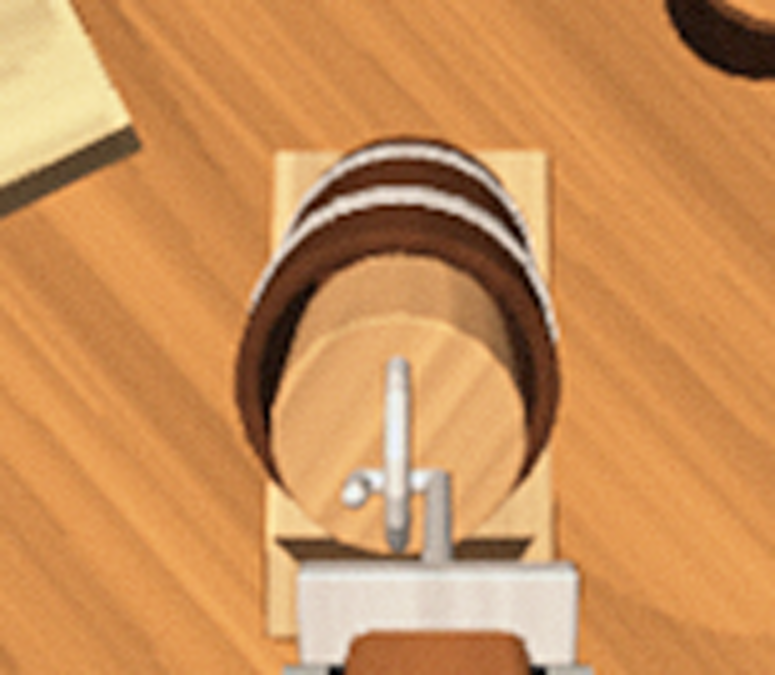

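View pics/s11z.png

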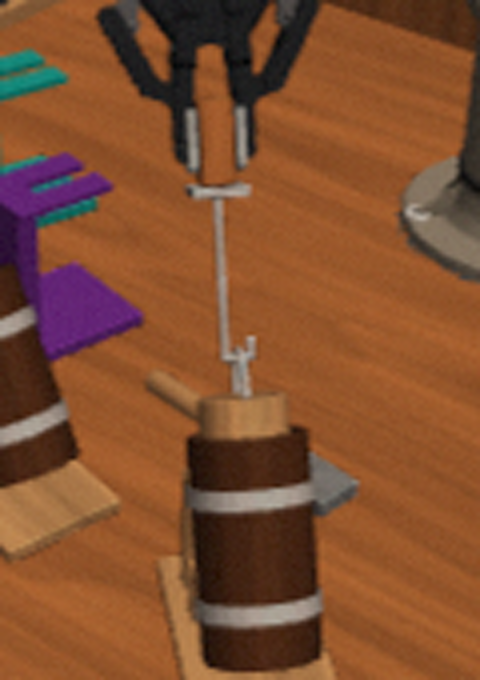

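send_rows(rows="-0.0017 -0.002 0.0042 0 0 0;-0.0017 -0.002 0.0042 0 0 0;-0.0017 -0.002 0.0042 0 0 0;-0.0005 -0.0005 0.004 0 0 0;0 0 0.004 0 0 0;0 0 0.004 0 0 0;0 0 0.004 0 0 0;0 0 0.004 0 0 0;0 0 0.004 0 0 0;0 0 0.004 0 0 0;0 0 0.004 0 0 0;0 0 0.004 0 0 0;0 0 0.006 0 0 0;0 0 0.008 0 0 0;0 0 0.01 0 0 0;0 0 0.015 0 0 0;0 0 0.015 0 0 0;0 0 0.01 0 0 0; 0 0 0.005 0 0 0")

```text
clock: 14.55
tcp_pos: [0.5244, 0.0388, 0.4133]
orientation: [-0.369, 1.735, -1.425]
contact_force: [-0.2, 0.1, -3.2]
grip_width: 0.0212
```

```bash
python3 plan.py -4 1 211; python3 - <<'E'
from plan import *
f=grab('wrist','w12');o=r.get_obs();grab('scene','s12')
crop('w12',155,90,350,225,4,'w12z')
crop('s12',190,30,350,220,3.1,'s12z')
E
```

```text
foot in tube mm [5.260e+01 1.000e-01 2.933e+02] F [-0.2  0.1 -3.2] w 0.0212 14.55
hook yaw 2.4163 tilt 24.4 footz 0.001
delta [ -3.6  -2.7 -99.8]
axis dir [-0.348 -0.4    0.848] ey [-0.755  0.656  0.   ]
```

View pics/w12z.png

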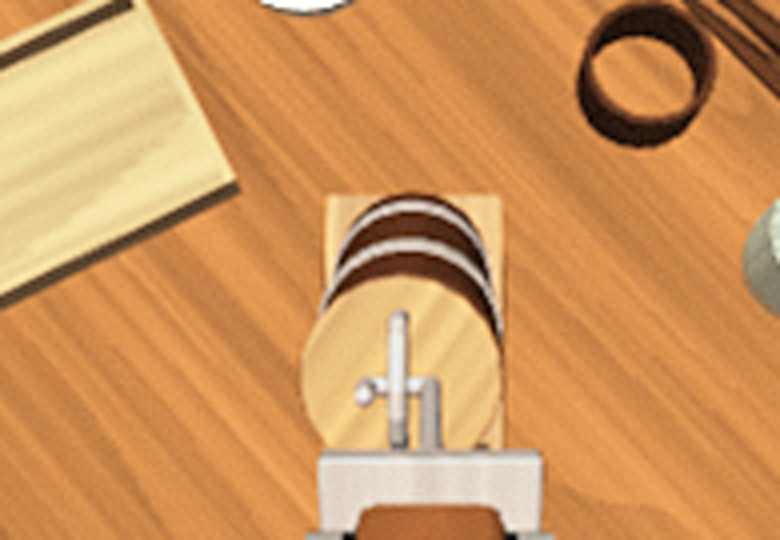

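View pics/s12z.png

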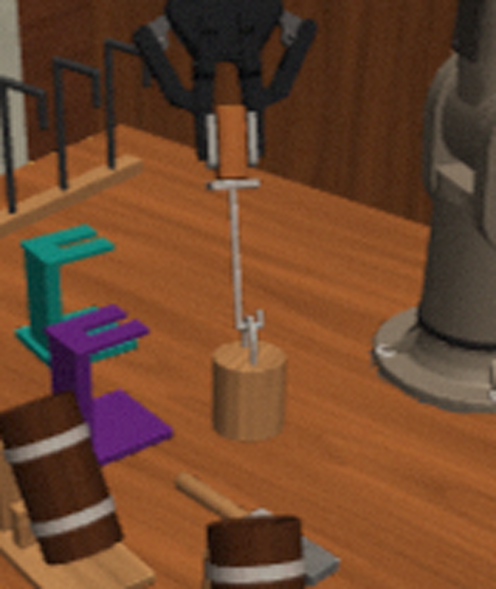

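send_rows(rows="0 0.004 0 -0.01 0.0088 0;0.001 0.008 0 -0.02 0.0176 0;0.0015 0.012 0 -0.02 0.0176 0;0.0016 0.015 0 -0.02 0.0176 0;0.0016 0.015 0 -0.02 0.0176 0;0.0016 0.015 0 -0.02 0.0176 0;0.0016 0.015 0 -0.02 0.0176 0;0.0016 0.015 0 -0.02 0.0176 0;0.0016 0.015 0 -0.02 0.0176 0;0.0016 0.015 0 -0.02 0.0176 0;0.0016 0.015 0 -0.02 0.0176 0;0.0016 0.015 0 -0.02 0.0176 0;0.0016 0.015 0 -0.02 0.0176 0;0.0016 0.015 0 -0.02 0.0176 0;0.0016 0.015 0 -0.02 0.0176 0;0.0016 0.015 0 -0.02 0.0176 0;0.0016 0.015 0 -0.01 0.0088 0;0.0016 0.015 0 0 0 0;0.001 0.012 0 0 0 0;0.001 0.008 0 0 0 0")

```text
clock: 16.65
tcp_pos: [0.5521, 0.309, 0.4114]
orientation: [-0.775, 1.722, -1.72]
contact_force: [-0.0, -0.0, -3.6]
grip_width: 0.021
```

send_rows(rows="0.0005 0.004 0 0 0 0;0 0 0 0 0 0;0 0 0 0 0 0;0 0 0 0 0 0;0 0 0 0 0 0")

```text
clock: 17.15
tcp_pos: [0.5531, 0.311, 0.4118]
orientation: [-0.774, 1.722, -1.722]
contact_force: [-0.6, 0.3, -3.4]
grip_width: 0.0214
```

```bash
python3 - <<'E'
from plan import *
f=grab('wrist','w13');o=r.get_obs();grab('scene','s13');M=rot(o['orientation']);print(o['tcp_pos'],M.round(3),foot(o).round(4),o['contact_force'].round(1),o['grip_width'],o['clock'])
crop('w13',105,60,400,265,2.7,'w13z')
crop('s13',310,90,440,320,2.6,'s13z')
E
```

```text
[0.55305608 0.31113775 0.4118585 ] [[-0.665 -0.001  0.747]
 [-0.747 -0.    -0.665]
 [ 0.001 -1.    -0.001]] [0.5469 0.3164 0.2971] [-0.1  0.1 -4.1] 0.02095088190163557 17.2
```

View pics/w13z.png

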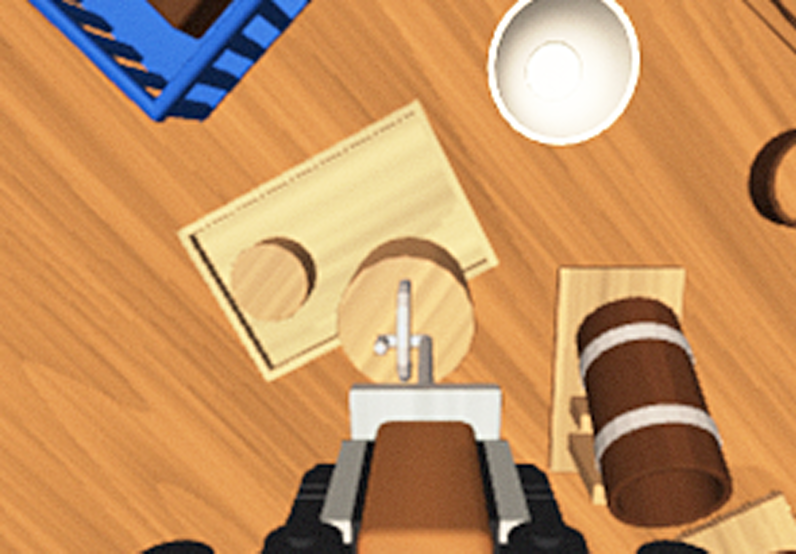

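View pics/s13z.png

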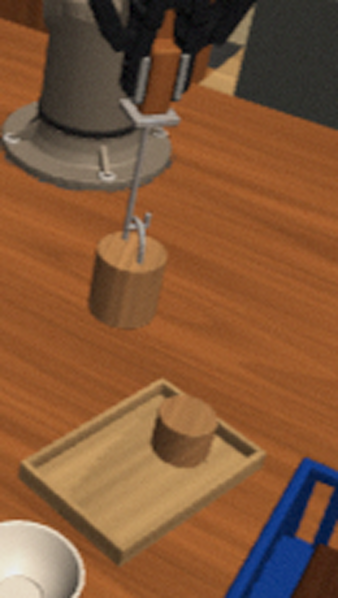

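```bash
python3 - <<'E' | tail -4
from fit import *
f=load('w13');wc=lambda c:[((a+.5)/2.7-.5+105,(b+.5)/2.7-.5+60) for a,b in c]
o=(f,mm([[100,65,22],[100,-65,22],[-100,-65,22],[-100,65,22]]),wc([(417,100),(497,264),(268,381),(179,234)]))
p,e=fitpose([o],[.5,.35,-.25]);print(p,np.abs(e).max())
p,e=fitpose([o]+obs[:0],p)
c,s=np.cos(p[2]),np.sin(p[2]);print(p[0]+.045*c,p[1]+.045*s)
E
```

```text
tray [ 0.5034  0.3511 -0.2508] 0.61
boardA [0.5938 0.1311 0.8481] 0.81
[ 0.50305438  0.35011981 -0.24354923] 0.8793870971613273
0.5467263521732383 0.33926812188580446
```

send_rows(rows="0 0.004 0 0 0 0;0 0.008 -0.005 0 0 0;0 0.007 -0.01 0 0 0;0 0.0035 -0.015 0 0 0;0 0 -0.02 0 0 0;0 0 -0.02 0 0 0;0 0 -0.02 0 0 0;0 0 -0.02 0 0 0;0 0 -0.02 0 0 0;0 0 -0.015 0 0 0;0 0 -0.015 0 0 0;0 0 -0.01 0 0 0;0 0 -0.005 0 0 0;0 0 0 0 0 0;0 0 0 0 0 0;0 0 0 0 0 0")

```text
clock: 18.85
tcp_pos: [0.5533, 0.3346, 0.2377]
orientation: [-0.773, 1.722, -1.72]
contact_force: [0.1, 0.5, -2.7]
grip_width: 0.0212
```

```bash
python3 - <<'E'
from plan import *
f=grab('wrist','w14');o=r.get_obs();grab('scene','s14');M=rot(o['orientation']);print(o['tcp_pos'],foot(o).round(4),'bottom',foot(o)[2]-.0835,o['contact_force'].round(1),o['grip_width'],o['clock'])
crop('w14',105,60,400,265,2.7,'w14z')
crop('s14',310,150,430,310,3.7,'s14z')
E
```

```text
[0.55321601 0.33451915 0.23760236] [0.5472 0.3399 0.1228] bottom 0.03930806020468387 [-0.9 -0.2 -2.6] 0.021281500266851838 18.9
```

View pics/w14z.png

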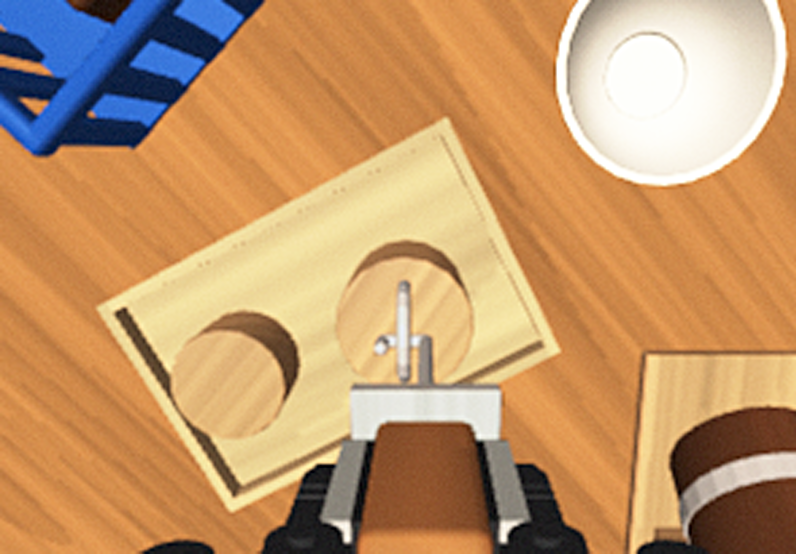

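View pics/s14z.png

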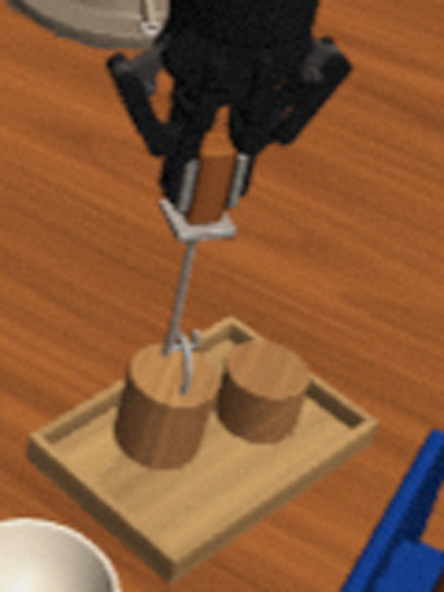

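send_rows(rows="0 0 -0.004 0 0 0;0 0 -0.007 0 0 0;0 0 -0.007 0 0 0;0 0 -0.004 0 0 0;0 0 -0.003 0 0 0;0 0 -0.002 0 0 0;0 0 -0.0015 0 0 0;0 0 -0.0015 0 0 0;0 0 -0.0015 0 0 0;0 0 -0.0015 0 0 0;0 0 -0.0015 0 0 0;0 0 -0.0015 0 0 0;0 0 0 0 0 0;0 0 0 0 0 0")

```text
clock: 20.35
tcp_pos: [0.5529, 0.3343, 0.2008]
orientation: [-0.775, 1.722, -1.721]
contact_force: [-0.1, 0.2, -0.3]
grip_width: 0.0209
```

```bash
python3 - <<'E'
from plan import *
o=r.get_obs();print(o['tcp_pos'],foot(o).round(4),'bottom',foot(o)[2]-.0835,o['contact_force'].round(1),o['clock'])
E
```

```text
[0.55293572 0.33425557 0.20079776] [0.5468 0.3396 0.086 ] bottom 0.0025068451346684367 [-0.1  0.2 -0.3] 20.35
```

send_rows(rows="0 0 -0.003 0 0 0;0 0 -0.003 0 0 0;0 0 -0.003 0 0 0;0 0 -0.003 0 0 0;0 0 0 0 0 0;0 0 0 0 0 0")

```text
clock: 20.95
tcp_pos: [0.5529, 0.3342, 0.1886]
orientation: [-0.775, 1.722, -1.721]
contact_force: [-0.2, -0.8, -1.5]
grip_width: 0.0213
```

```bash
python3 - <<'E'
from plan import *
f=grab('wrist','w15');o=r.get_obs();grab('scene','s15');M=rot(o['orientation']);print(o['tcp_pos'],foot(o).round(4),o['contact_force'].round(1),o['clock'])
crop('w15',185,120,330,230,5,'w15z')
crop('s15',330,190,400,290,6,'s15z')
E
```

```text
[0.55291695 0.33426171 0.18877532] [0.5468 0.3396 0.074 ] [ 0.1  0.6 -0.6] 21.0
```

View pics/w15z.png

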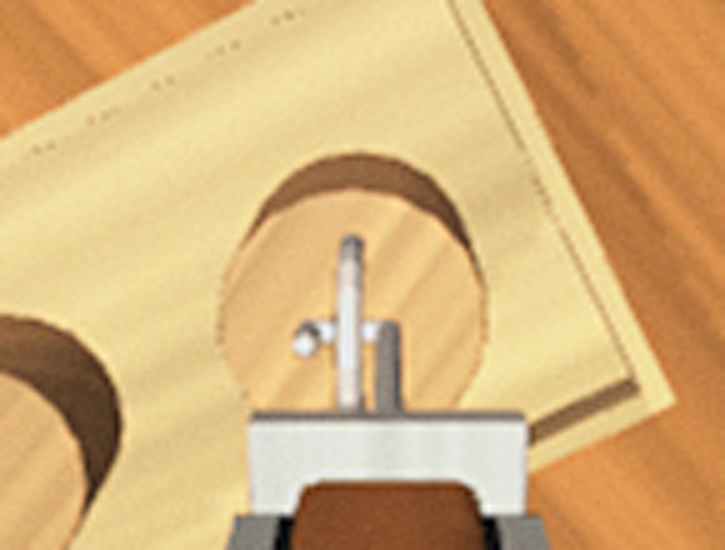

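View pics/s15z.png

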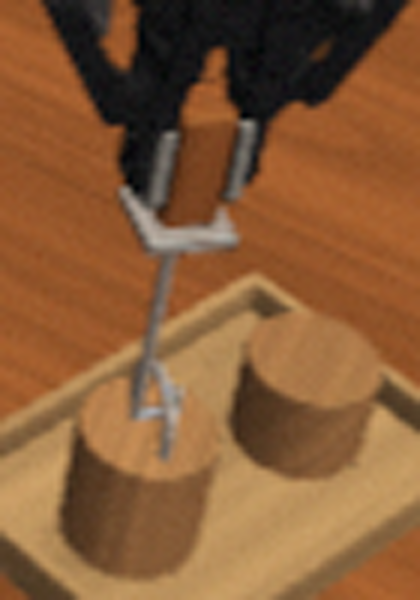

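send_rows(rows="0.0022 -0.002 0 0 0 0;0.0022 -0.002 0 0 0 0;0.0022 -0.002 0 0 0 0;0.0022 -0.002 0 0 0 0;0 0 0 0 0 0")

```text
clock: 21.55
tcp_pos: [0.5623, 0.3255, 0.1887]
orientation: [-0.774, 1.722, -1.722]
contact_force: [0.8, -0.3, -1.0]
grip_width: 0.021
```

```bash
python3 - <<'E'
from plan import *
f=grab('wrist','w16');o=r.get_obs();print(o['tcp_pos'],foot(o).round(4),o['contact_force'].round(1),o['clock'])
crop('w16',185,120,330,230,5,'w16z')
E
```

```text
[0.56197095 0.32583478 0.18864352] [0.5558 0.3311 0.0739] [ 0.6  0.5 -0.7] 21.6
```

View pics/w16z.png

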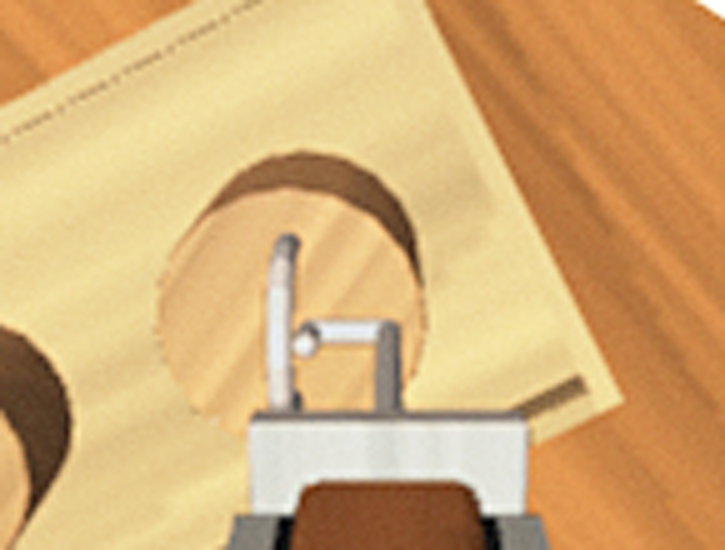

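send_rows(rows="0.003 -0.0027 0 0 0 0;0.004 -0.0036 0 0 0 0;0.004 -0.0036 0 0 0 0;0.004 -0.0036 0 0 0 0;0 0 0.01 0 0 0;0 0 0.03 0 0 0;0 0 0.04 0 0 0;0 0 0.04 0 0 0;0 0 0.04 0 0 0;0 0 0.02 0 0 0;0 0 0 0 0 0;0 0 0 0 0 0")

```text
clock: 22.8
tcp_pos: [0.5764, 0.3127, 0.3688]
orientation: [-0.775, 1.722, -1.721]
contact_force: [0.3, -0.4, -2.0]
grip_width: 0.0212
```

```bash
python3 - <<'E'
from plan import *
f=grab('scene','s17');o=r.get_obs();print(o['tcp_pos'],foot(o).round(4),o['contact_force'].round(1),o['grip_width'],o['clock'])
crop('s17',310,90,440,310,2.7,'s17z')
f=grab('top','t17');crop('t17',110,160,210,250,6,'t17z')
E
```

```text
[0.57621887 0.31228901 0.3675972 ] [0.5699 0.3175 0.2528] [ 0.6  0.2 -1.1] 0.02094976328187318 22.85
```

View pics/s17z.png

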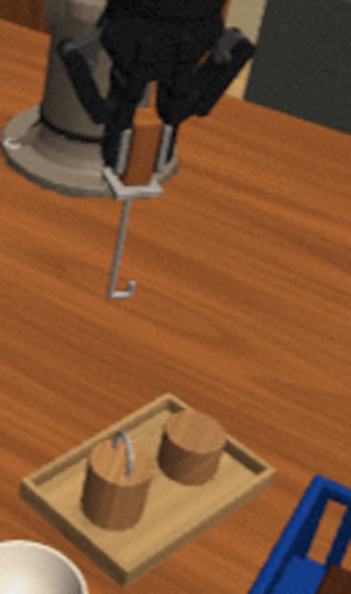

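View pics/t17z.png

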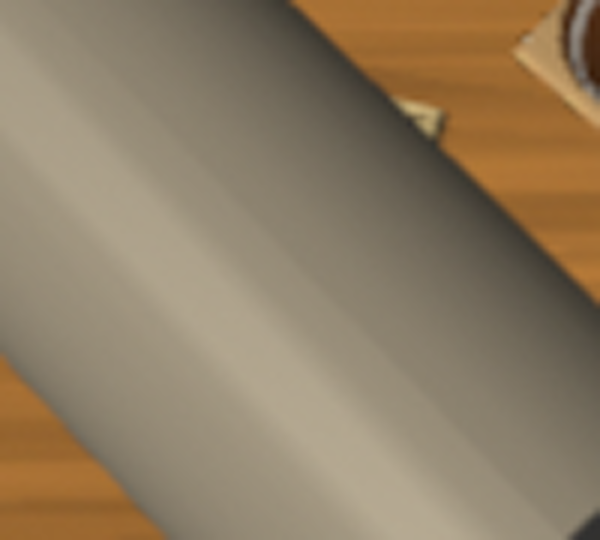

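send_rows(rows="-0.003 -0.015 0 0 0 0;-0.006 -0.025 0 0 0 -0.04;-0.008 -0.035 0 0 0 -0.05;-0.008 -0.035 0 0 0 -0.05;-0.008 -0.035 0 0 0 -0.05;-0.008 -0.035 0 0 0 -0.05;-0.008 -0.035 0 0 0 -0.05;-0.008 -0.035 0 0 0 -0.05;-0.008 -0.035 0 0 0 -0.05;-0.008 -0.035 0 0 0 -0.05;-0.008 -0.035 0 0 0 -0.05;-0.008 -0.035 0 0 0 -0.05;-0.008 -0.035 0 0 0 -0.05;-0.008 -0.035 0 0 0 -0.05;-0.008 -0.035 0 0 0 -0.05;-0.008 -0.035 0 0 0 -0.05;-0.008 -0.035 0 0 0 -0.05;-0.008 -0.035 0 0 0 -0.05;-0.008 -0.035 0 0 0 -0.05;-0.004 -0.03 0 0 0 -0.05")

```text
clock: 24.9
tcp_pos: [0.4251, -0.3547, 0.3678]
orientation: [-0.106, -2.17, 2.167]
contact_force: [0.0, 0.5, -0.4]
grip_width: 0.021
```

send_rows(rows="0 -0.015 0 0 0 0;0 0 0 0 0 0;0 0 0 0 0 0;0 0 0 0 0 0")

```text
clock: 25.3
tcp_pos: [0.4284, -0.3654, 0.3686]
orientation: [-0.099, -2.176, 2.171]
contact_force: [-0.4, 0.3, -1.5]
grip_width: 0.021
```

```bash
cat > ret.py <<'E'
from plan import *
o=r.get_obs();M=rot(o['orientation']);print(o['tcp_pos'],o['contact_force'].round(1),o['grip_width'],o['clock'])
print(M.round(3));y=np.arctan2(-M[1,2],-M[0,2]);print('dyaw to 1.4758',1.4758-y,'rotvec fix',R.from_matrix(np.array([[-.995,0.,-.0949],[.0949,0,-.995],[0,-1,0]])@M.T).as_rotvec().round(4))
a=-.0965
for d in (.065,0): print('delta',d,(np.array([.4943-d*np.cos(a),-.3697-d*np.sin(a),.1448])-o['tcp_pos']).round(4))
E
python3 ret.py
```

```text
[ 0.42839109 -0.36538501  0.36864499] [-0.4  0.3 -1.5] 0.02099817401397366 25.3
[[-0.996 -0.001 -0.092]
 [ 0.092  0.002 -0.996]
 [ 0.001 -1.    -0.002]]
dyaw to 1.4758 -0.0028204285644237714 rotvec fix [-0.0022 -0.0008 -0.0029]
delta 0.065 [ 0.0012  0.0019 -0.2238]
delta 0 [ 0.0659 -0.0043 -0.2238]
```

send_rows(rows="0.001 0.002 -0.02 0 0 -0.003;0 0 -0.03 0 0 0;0 0 -0.035 0 0 0;0 0 -0.035 0 0 0;0 0 -0.035 0 0 0;0 0 -0.03 0 0 0;0 0 -0.02 0 0 0;0 0 -0.013 0 0 0;0 0 0 0 0 0;0 0 0 0 0 0;0 0 0 0 0 0")

```text
clock: 26.4
tcp_pos: [0.4297, -0.3657, 0.1522]
orientation: [-0.108, -2.171, 2.172]
contact_force: [-0.9, -0.5, -1.0]
grip_width: 0.0209
```

```bash
python3 ret.py; python3 - <<'E'
from h import *
f=grab('wrist','w18');im=cv2.imread('pics/w18.png');cv2.imwrite('pics/w18b.png',cv2.resize(im[60:320,130:390],None,fx=3,fy=3)[:600,:])
grab('scene','s18');crop('s18',110,60,270,180,5,'s18z')
E
```

```text
[ 0.42968828 -0.36569473  0.15220085] [-0.9 -0.5 -1. ] 0.02088410964135854 26.4
[[-0.995  0.001 -0.098]
 [ 0.098 -0.    -0.995]
 [-0.001 -1.     0.   ]]
dyaw to 1.4758 0.003134160151731624 rotvec fix [0.0002 0.0012 0.003 ]
delta 0.065 [-0.0001  0.0023 -0.0074]
delta 0 [ 0.0646 -0.004  -0.0074]
```

View pics/w18b.png

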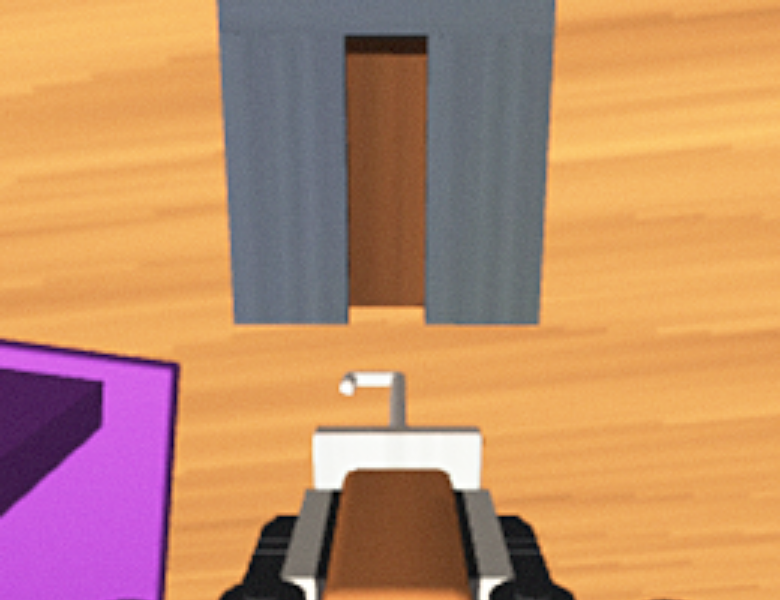

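View pics/s18z.png

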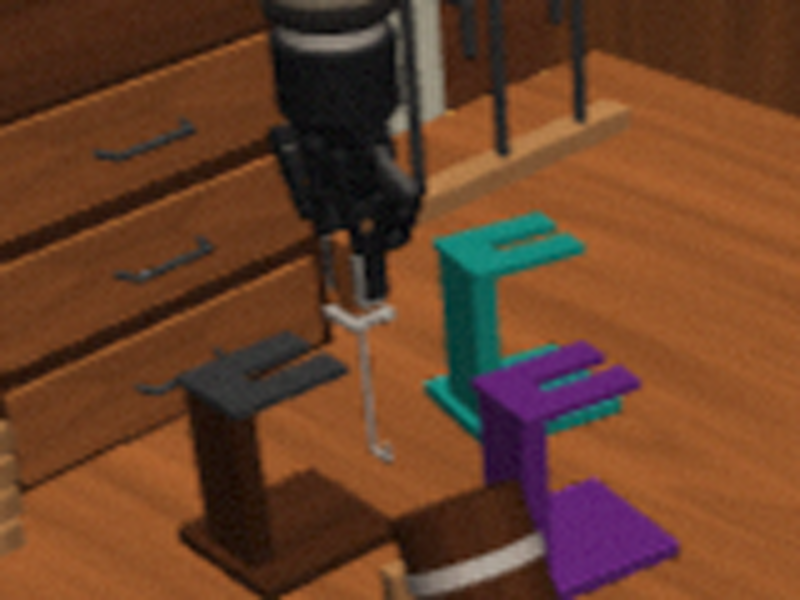

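send_rows(rows="0 0.0023 0 0 0 0.003;0 0 -0.001 0 0 0;0.005 -0.0005 0 0 0 0;0.01 -0.001 0 0 0 0;0.01 -0.001 0 0 0 0;0.01 -0.001 0 0 0 0;0.01 -0.001 0 0 0 0;0.01 -0.001 0 0 0 0;0.006 -0.0005 0 0 0 0;0.0036 -0.0003 0 0 0 0;0 0 0 0 0 0;0 0 0 0 0 0")

```text
clock: 27.7
tcp_pos: [0.4929, -0.3694, 0.1496]
orientation: [-0.102, -2.173, 2.17]
contact_force: [-0.6, -0.3, -1.7]
grip_width: 0.0208
```

```bash
python3 ret.py; python3 - <<'E'
from h import *
f=grab('wrist','w19');im=cv2.imread('pics/w19.png');cv2.imwrite('pics/w19b.png',cv2.resize(im[60:320,130:390],None,fx=3,fy=3)[:600,:])
E
```

```text
[ 0.4928735  -0.36938336  0.14962278] [-0.6 -0.3 -1.7] 0.020779840010096053 27.7
[[-0.995 -0.001 -0.096]
 [ 0.096  0.001 -0.995]
 [ 0.002 -1.    -0.001]]
dyaw to 1.4758 0.0007711422115104227 rotvec fix [-0.0013 -0.0015  0.0007]
delta 0.065 [-0.0633  0.0059 -0.0048]
delta 0 [ 0.0014 -0.0003 -0.0048]
```

View pics/w19b.png

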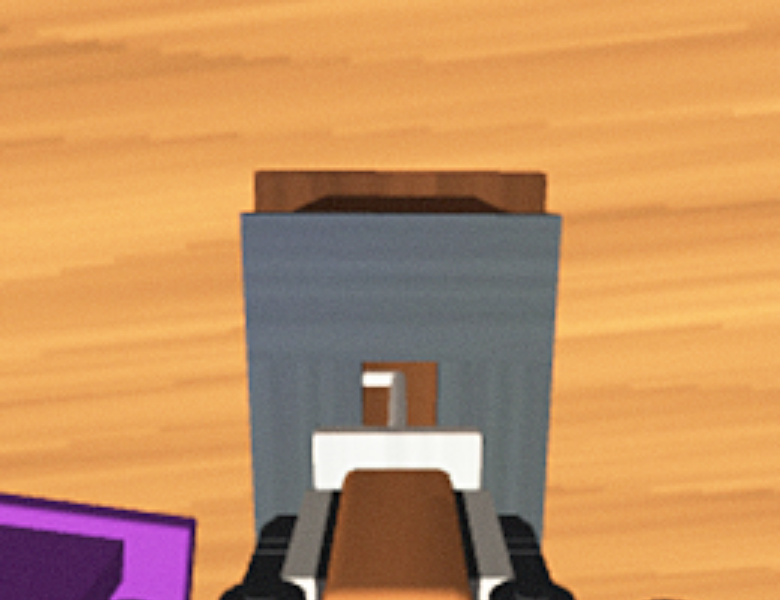

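send_rows(rows="0.0014 -0.0003 -0.001 0 0 0;0 0 -0.001 0 0 0;0 0 -0.001 0 0 0;0 0 -0.001 0 0 0;0 0 -0.0008 0 0 0;0 0 0 0 0 0;0 0 0 0 0 0")

```text
clock: 28.45
tcp_pos: [0.4947, -0.3696, 0.1449]
orientation: [-0.103, -2.173, 2.171]
contact_force: [0.5, -0.4, -1.8]
grip_width: 0.0211
```

```bash
python3 ret.py
```

```text
[ 0.49466896 -0.36959774  0.14487819] [ 0.5 -0.4 -1.8] 0.02105832122817173 28.45
[[-0.995 -0.001 -0.095]
 [ 0.095  0.001 -0.995]
 [ 0.001 -1.    -0.001]]
dyaw to 1.4758 0.0004573111752330661 rotvec fix [-0.0013 -0.001   0.0004]
delta 0.065 [-0.0651  0.0062 -0.0001]
delta 0 [-0.0004 -0.0001 -0.0001]
```

send_rows(rows="0 0 -0.0005 0 0 0;0 0 -0.0005 0 0 0;0 0 0 0 0 0;0 0 0 0 0 0")

```text
clock: 28.85
tcp_pos: [0.4947, -0.3697, 0.1447]
orientation: [-0.103, -2.173, 2.171]
contact_force: [-3.0, 1.5, 5.4]
grip_width: 0.021
```

send_rows(rows="0 0 0 0 0 0;0 0 0 0 0 0;0 0 0 0 0 0;0 0 0 0 0 0;0 0 0 0 0 0;0 0 0 0 0 0;0 0 0 0 0 0", grip=0.0854, grip_force=20)

```text
clock: 29.55
tcp_pos: [0.4947, -0.3696, 0.1439]
orientation: [-0.103, -2.173, 2.171]
contact_force: [0.6, 0.3, 0.8]
grip_width: 0.0854
```

```bash
python3 ret.py; python3 - <<'E'
from h import *
f=grab('wrist','w20');im=cv2.imread('pics/w20.png');cv2.imwrite('pics/w20b.png',cv2.resize(im[60:320,130:390],None,fx=3,fy=3)[:600,:])
E
```

```text
[ 0.49473127 -0.36959396  0.14388769] [0.6 0.3 0.8] 0.08537845353705936 29.55
[[-0.995 -0.001 -0.095]
 [ 0.095  0.001 -0.995]
 [ 0.001 -1.    -0.001]]
dyaw to 1.4758 0.00040796785408470093 rotvec fix [-0.0012 -0.0009  0.0003]
delta 0.065 [-0.0651  0.0062  0.0009]
delta 0 [-0.0004 -0.0001  0.0009]
```

View pics/w20b.png

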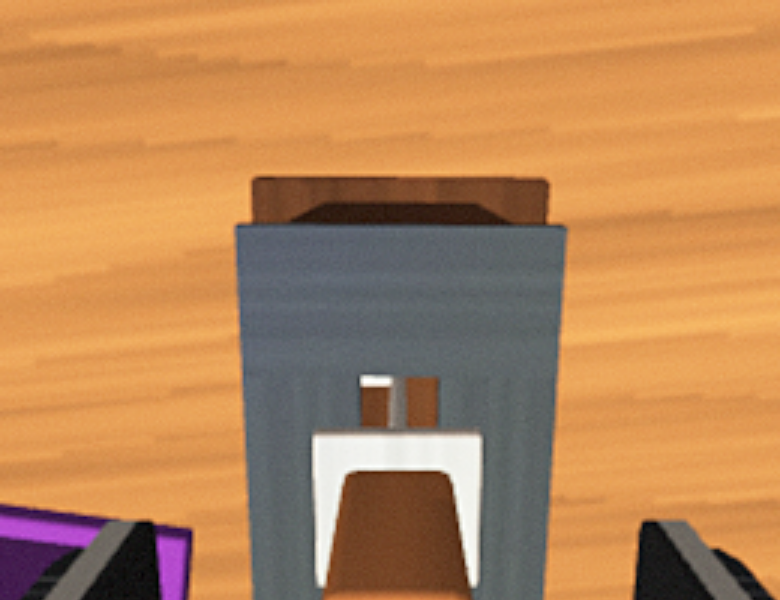

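send_rows(rows="0 0 0.01 0 0 0;0 0 0.025 0 0 0;0 0 0.04 0 0 0;0 0 0.04 0 0 0;0 0 0.04 0 0 0;0 0 0.02 0 0 0;-0.03 0 0 0 0 0;-0.04 0 0 0 0 0;-0.02 0 0 0 0 0;0 0 0 0 0 0;0 0 0 0 0 0")

```text
clock: 30.7
tcp_pos: [0.405, -0.3697, 0.3199]
orientation: [-0.105, -2.173, 2.172]
contact_force: [-0.2, -0.2, 1.0]
grip_width: 0.0852
```

```bash
python3 - <<'E'
from h import *
f=grab('wrist','w21');grab('scene','s21');grab('top','t21');o=r.get_obs();print(o['tcp_pos'],o['clock'])
crop('s21',110,60,270,180,5,'s21z');im=cv2.imread('pics/w21.png');cv2.imwrite('pics/w21z.png',cv2.resize(im[40:240,150:400],None,fx=3,fy=3))
E
```

```text
[ 0.40595527 -0.36920594  0.3190672 ] 30.85
```

View pics/s21.png

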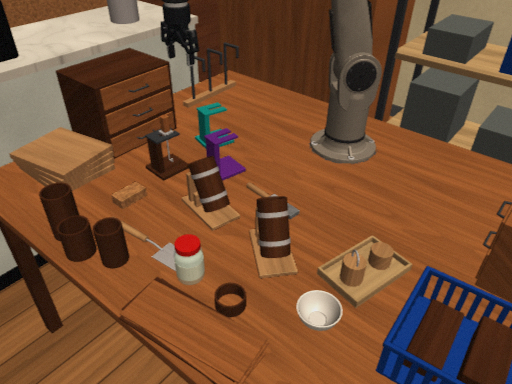

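View pics/s21z.png

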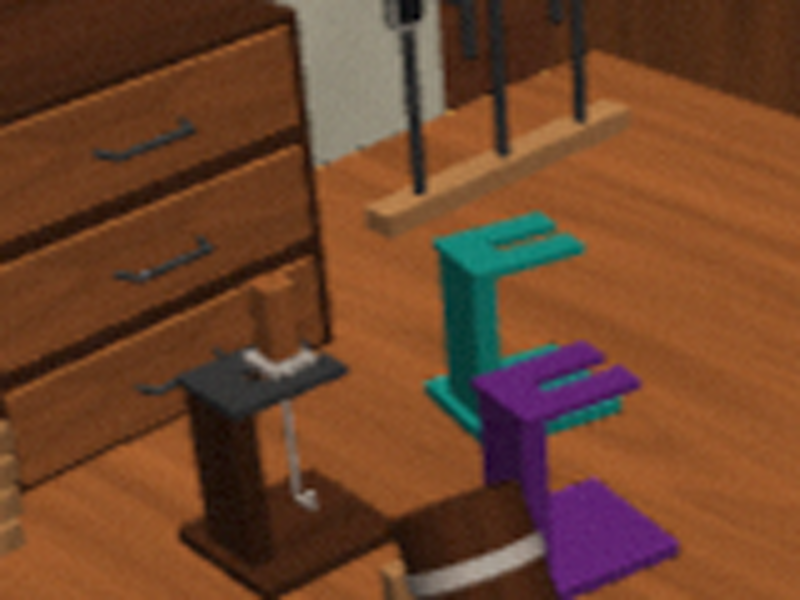

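View pics/t21.png

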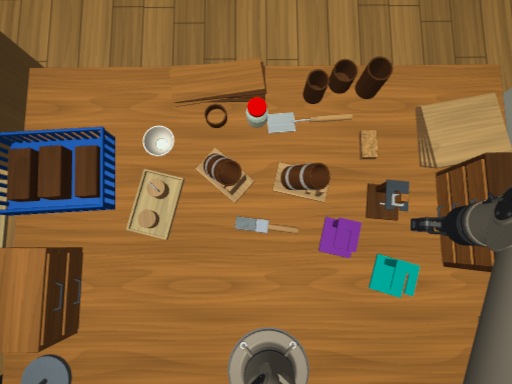

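View pics/w21z.png

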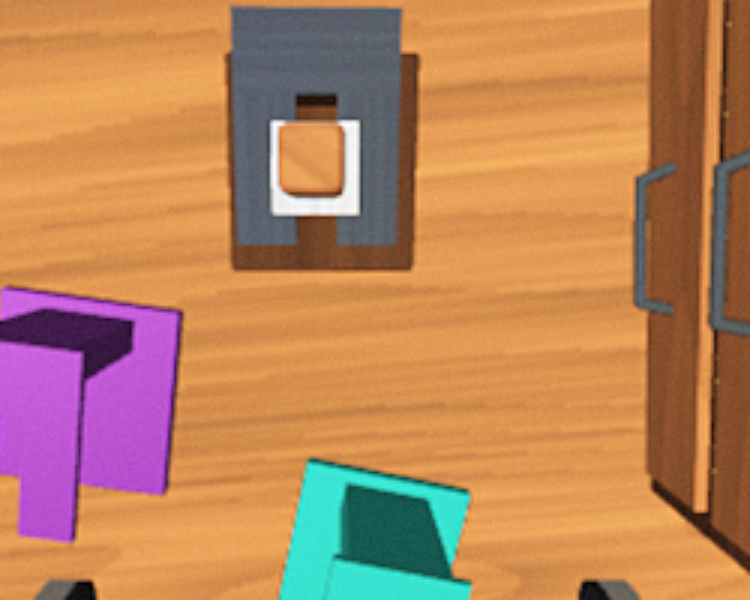

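The final pictures show the former upright in the far half of the tray at top pixel (157,187). The hook is back in its rack at top pixel (390,200), and everything else looks unmoved.

```bash
python3 - <<'E'
from h import *
a=cv2.imread('pics/top0.png');b=cv2.imread('pics/t21.png');d=cv2.absdiff(a,b).max(2)>40
n,l,s,c=cv2.connectedComponentsWithStats(d.astype(np.uint8));print([list(x) for x in s[1:] if x[4]>15])
print(r.hand_in())
E
```

```text
[[np.int32(218), np.int32(162), np.int32(13), np.int32(17), np.int32(153)], [np.int32(155), np.int32(182), np.int32(14), np.int32(17), np.int32(97)], [np.int32(495), np.int32(188), np.int32(17), np.int32(32), np.int32(347)], [np.int32(463), np.int32(198), np.int32(49), np.int32(186), np.int32(4003)], [np.int32(410), np.int32(202), np.int32(77), np.int32(45), np.int32(1424)], [np.int32(503), np.int32(219), np.int32(9), np.int32(6), np.int32(30)], [np.int32(263), np.int32(373), np.int32(13), np.int32(11), np.int32(82)], [np.int32(277), np.int32(374), np.int32(12), np.int32(10), np.int32(49)]]
the job is handed in; nothing more can be done
None
```

The job is done and handed in at about 31 s. I took the hook out along the rack's slot and caught the loop in the left tube, then drew the former out. It now stands in the far half of the tray; I unhooked it there and hung the hook back in its rack.

**Final checks:**
- **Former:** it stands upright and free of the hook in the tray's empty half. The measured forces on the tool stayed within about 4 N while it was drawn out, carried and set down.
- **Hook:** its collar rests on the prongs with the foot along the rack's y. At release the tool was within about 1 mm of where it had gripped the hook. The wrist force read about 5 N as the collar met the prongs, the same as at the first grip.
- **Rest of the bench:** comparing the top view before and after, only the left tube's mouth (now empty), the tray and the arm itself differ. The arm hid a small area by the drawer chest in the last top view; the scene view showed nothing moved there.

No checks failed. The tube's height came out a few millimetres different from one camera to another, and this caused no trouble.

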